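# Clear the optical rail and set the carriage

## Robot

A 6-joint arm with a two-finger parallel gripper is mounted at the origin on a cart in front of the work surface, level with it; the furniture and walls round the work are solid. World frame = base frame: x ahead of the robot, y to its left, z up, the work surface at z = 0. Lengths are in m, angles in rad, forces in N, time in s.
With the tool pointing down it reaches from about 0.35 to 0.975 m from the base axis. Payload 4.9 kg.
Tool frame: the origin (TCP) lies midway between the tips of the shut fingers; the grasp point (between the pads) lies 19 mm behind it (env.grip_depth is the y of the grasp point in the tool frame, in m); y points along the fingers, z is the direction in which the jaws open and shut, and the axes are right-handed (so a half turn about y gives the same grasp; the last joint's range is limited). The gripper opens to 85 mm and grips with 20 to 120 N. Pads are 22 mm wide; open, the fingers measure 114 mm over their backs; the gripper's body (76 mm by 85 mm) begins 54 mm behind the grasp point. The pads swing forward as they close: fully open they stand 13 mm farther back than shut.
Start: joints at [1.205, 0.053, 1.613, -0, 1.476, -0.119], TCP at [0.153, 0.606, 0.205] pointing down, gripper open.
Joint ranges: [-3.01, 3.01], [-1.01, 2.22], [0.06, 2.58], [-1.02, 4.17], [0.09, 2.62], [-3.14, 3.14]. Speed limits (rad/s): [2.57, 2.57, 3.14, 3.14, 3.14, 3.14].

## Interface

Orientations are given as a unit quaternion [x, y, z, w].
In Python, from workcell import env, viewer gives the robot as it stands.
- The arm moves only by the shell command python3 -m inch 'ROWS' [FORCE]. ROWS is JSON, one flat list of numbers, 7 for each row, row after row: the opening, from 0 (shut) to 1 (fully open), then the shift along the tool's x, y, z in units of 30 mm (1.0 is 30 mm), then the turn, a rotation vector about the tool's x, y, z in units of 8 degrees (1.0 is 8 degrees). In form: [fingers, x, y, z, rx, ry, rz, fingers, x, y, z, rx, ry, rz, ...]. A call has 1 to 8 rows; each row shifts and turns the pose as measured when the row begins, along the tool's axes as they then stand; what a row does not reach is not made up. A row lasts 1/10 s, in which the tool goes at most 50 mm and 8.59 degrees, less where a joint would pass 70% of its speed; a pose out of reach is approached as far as the arm can. A call is refused whole if a number of a shift passes 1 or a number of a turn 1, either way. A call with a gripper value outside its range is refused whole. The fingers move at their own pace and stop on an object; FORCE is the grip in N (left out, the last holds). Time passes only in rows, so rows that do not move let the fingers close. It gives the time, the measured TCP pose, the force and the opening at its end, in the units of the state.
- env.read_state(): the state, without advancing time (a new reading comes with each control period).
- viewer.read_camera(name): name is "scene" or "top" or "wrist"; returns a dict with "frame" (420x560x3 uint8, red, green, blue), "fovy" (degrees; the focal length in pixels is half the picture's height over the tangent of half this angle, whatever the lens; pixels are square), "cx", "cy" (the principal point, pixels), "k1" (the pictures are not rectified: a ray, as slopes to the right and down, at radius r is drawn at 1 + k1 r^2 times it, then the intrinsics apply), "cam_to_world" (4x4, takes a point from camera to world coordinates); the wrist camera has in their place "mount" (4x4, takes a point from camera to tool coordinates, whose origin is the TCP and whose axes are the tool frame's). Camera axes: x right, y down, z forward; pixel columns grow to the right and rows downward; lengths in m; the calibration is good to about 2 mm. A picture is of the moment at which its call begins: read the wrist's pose just before it. There is no depth.
- env.hand_in(): hands the job in, once; it reports no verdict.
The state is a dict: "time_s": time; "qpos": joint angles; "joint_vel": joint speeds; "tau": joint torques, N m; "tool_pos": TCP position; "eef_rot": TCP orientation; "ft_force": force on the tool from outside, world axes, zero at the start; "wrist_torque": the same for the moment, N m; "grip_width": opening from 0.0 (shut) to 1.0 (fully open).
Only numpy, scipy, OpenCV 4.12 (cv2) and the standard library are available. Lean on these libraries where they do the work, as an engineer would, in place of code of your own. Each camera call takes 0.05 s, during which the arm holds its last target.

## Task

A box of glass slides has been left on the optical rail, in the carriage's way. Lift it off and set it down flat in the blue tray, without dropping it or shoving it with the carriage; then slide the carriage along until its white line is level with the red pointer, and swing the green clamp lever fully closed so that it lies along the rail. Leave the other things on the bench where they are, and do not shift the pointer.

Things in the scene. Friction and masses are not known exactly. Their poses are not given: they have to be found in the camera images.
- rail: Fixed grey optical rail, a beam 60 wide (its x) and 300 long (its y) with a flat top 25 above the bench, on a dark base plate 8 high that sticks out 28 farther at the front (rail -x, towards the robot) with a white 10 mm scale. Origin under the beam's middle, on the bench; y runs along the rail in the direction the carriage must go, x across it away from the robot, z up.
- carriage (a joint): Carriage position along the rail (m), growing towards rail +y; its middle lies at rail y = value - 0.10. Travel -0.005 to 0.212. Sliding friction about 5 N; stays where it is left.
- carriage_post (a point): Grip point of the carriage: a point on the axis of the steel post holder, an upright round cylinder 26 in diameter from 53 to 95 above the bench, its narrower top at 107. This point is 80 above the bench and 14 to the rail +x side of the carriage's middle. The carriage is a black saddle 86 long (rail y), 72 wide, its top 45 above the bench.
- carriage_line (a point): The white line on the front (rail -x) face of the carriage, at the middle of its length, 25 above the bench.
- pointer_tip (a point): Tip of the red pointer on the rail's front ledge, about 15 above the bench; red block 14 long, 10 high. The white line must come to the same rail y as this point. It is stiff (30 N) and not to be moved.
- clamp (a joint): Clamp lever on the carriage, hinge upright. 0 = open, the lever sticking out across the rail towards rail -x; 1.5 (end stop) = closed, the lever pointing along rail +y. Seen from above it turns clockwise as it closes. Friction 0.04 N m; stays where it is left.
- clamp_knob (a point): Middle of the upright green knob at the lever's end, 14 in diameter, from 49 to 81 above the bench; this point is 71 above the bench, 60 from the hinge axis. The hinge axis lies on the carriage 32 to rail -y and 24 to rail -x of its middle. The lever bar is 10 wide and 49 to 56 above the bench.
- slide_box_mid (a point): Centre of the box of glass slides: a white block 34 wide (its x), 82 long (its y), 33 high, about 0.12 kg, closed. At first it lies flat on the rail, ahead of the carriage, roughly along the rail; grip it across its 34 mm width.
- slide_box: The same box; origin at the middle of its underside, z up, y along its 82 mm length.
- tray: Blue open tray with a dark rubber floor, fixed, outside 120 (its x) by 160 (its y), walls 4 thick and 18 high; origin under its middle on the bench, z up; y points roughly to the robot's left.
- laser_supply: Fixed red supply, 250 x 160, between rail and tray, with a black fan box on it; in all about 190 high. Origin under its middle on the bench. Carry the slide box over it. Behind the rail stands a wide red instrument on posts, fixed, 290 high, its front roughly parallel to the rail and its corner nearest the robot at about x 0.62, y 0.18 m: do not swing outwards past it.
- tray_floor (a point): Middle of the tray's inner floor, 4 above the bench; the inside is 112 (x) by 152 (y).
- tape_roll_mid (a point): Bystander: yellow tape roll lying flat, 61 in diameter, 18 high; its centre.
- vial_mid (a point): Bystander: upright capped vial, 27 in diameter, 57 high; its centre.
- multimeter_mid (a point): Bystander: yellow and black hand multimeter, 138 x 72 x 39, lying flat; its centre.
- mouse_mid (a point): Bystander: black computer mouse, 61 across, 34 high; its centre.
- beaker_mid (a point): Bystander: plastic beaker with yellow contents, 60 across, 79 high; its centre.

How it is judged:
By the outcome, as a careful person would: the job done as asked, in the order asked, and still so for the second after the job is handed in, with the robot touching nothing.
It also fails if it takes over 72 s, if anything falls off the work surface, if the arm or the gripper's body presses on something with over 40 N, if the wrist force passes 120 N, or if a joint passes its speed limit or range.

## Working session

There is one attempt and no reset: what is moved stays moved. The work goes in short steps, Python scripts to look and compute and a shell command to move; the robot and the scene stay as the last step left them, time stands still between calls to the robot, and variables do not carry over. Pictures are saved under pics/ and viewed, and the job is handed in when it is done.

```bash
ls; mkdir -p pics; cat > h.py <<'E'
import numpy as np, cv2
from workcell import env, viewer
from scipy.spatial.transform import Rotation as R
def snap(n,fn=None):
    s=env.read_state(); c=viewer.read_camera(n)
    if fn: cv2.imwrite('pics/'+fn,cv2.cvtColor(c['frame'],cv2.COLOR_RGB2BGR))
    if 'cam_to_world' in c: T=np.array(c['cam_to_world'])
    else:
        W=np.eye(4); W[:3,:3]=R.from_quat(s['eef_rot']).as_matrix(); W[:3,3]=s['tool_pos']; T=W@np.array(c['mount'])
    c['T']=T
    return c
def ray(c,u,v):
    h=c['frame'].shape[0]; f=h/2/np.tan(np.radians(c['fovy'])/2)
    d=np.array([(u-c['cx'])/f,(v-c['cy'])/f]); p=d.copy()
    for _ in range(30): p=d/(1+c['k1']*(p@p))
    return c['T'][:3,3], c['T'][:3,:3]@np.array([p[0],p[1],1])
def onz(c,u,v,z):
    o,d=ray(c,u,v); return o+d*(z-o[2])/d[2]
def proj(c,P):
    h=c['frame'].shape[0]; f=h/2/np.tan(np.radians(c['fovy'])/2)
    q=c['T'][:3,:3].T@(np.array(P)-c['T'][:3,3]); p=q[:2]/q[2]; p=p*(1+c['k1']*(p@p))
    return p*f+np.array([c['cx'],c['cy']])
E
python3 - <<'E'
from h import *
np.set_printoptions(precision=4,suppress=True)
for n in ['scene','top','wrist']:
    c=snap(n,n+'0.png'); print(n,c['fovy'],c['cx'],c['cy'],c['k1']); print(c['T'])
print(env.read_state(), env.grip_depth)
E
```

```text
pics
scene 49.89902817687864 277.80152044314974 212.158898005221 -0.07272855843595646
[[ 0.6266 -0.4724  0.6199 -0.4439]
 [-0.7793 -0.37    0.5058 -0.8573]
 [-0.0096 -0.8    -0.5999  1.0628]
 [ 0.      0.      0.      1.    ]]
top 47.600810073706135 280.6328724711682 206.86307370824096 0.005777070518604483
[[ 0.0129 -0.9967  0.0799  0.4444]
 [-0.9999 -0.0135 -0.0073 -0.0239]
 [ 0.0083 -0.0798 -0.9968  1.4618]
 [ 0.      0.      0.      1.    ]]
wrist 66.29744087239537 277.87629236942314 209.2333228556443 0.0019249756812692652
[[ 0.2434  0.9248  0.2924  0.079 ]
 [ 0.9699 -0.2317 -0.0744  0.6249]
 [-0.0011  0.3017 -0.9534  0.3716]
 [ 0.      0.      0.      1.    ]]
{'time_s': 0.15, 'qpos': array([ 1.205 ,  0.0532,  1.614 ,  0.    ,  1.476 , -0.119 ]), 'joint_vel': array([ 0.0016, -0.0024, -0.0031, -0.0015,  0.0013, -0.0009]), 'tau': array([  0.0003, -39.4242, -37.0722,  -0.0001,   0.0046,   0.    ]), 'tool_pos': array([0.1525, 0.6056, 0.2035]), 'eef_rot': array([ 0.7023, -0.0872,  0.0869, -0.7012]), 'ft_force': array([ 0.3331, -0.1731,  0.4835]), 'wrist_torque': array([ 0.0066,  0.0486, -0.0221]), 'grip_width': 0.9999718406699379} -0.0187
```

View pics/scene0.png

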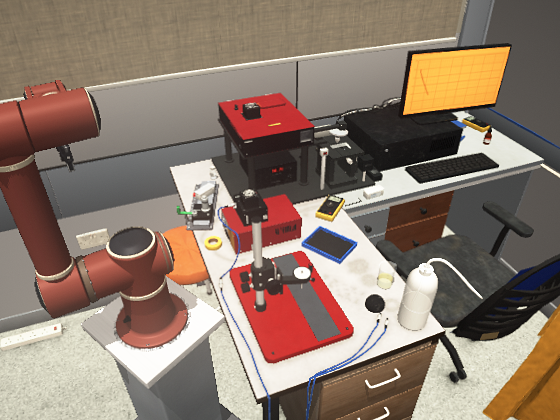

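View pics/top0.png

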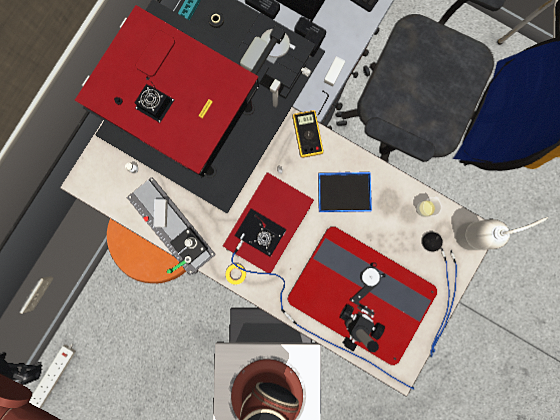

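View pics/wrist0.png

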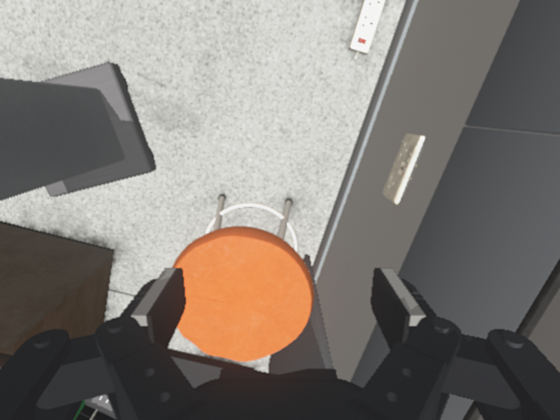

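The top view shows the rail from about (130,185) to (212,265), with the box at (160,212), the carriage at (188,250), the pointer at (147,218) and the tray at (344,192). I'll enlarge it.

```bash
python3 - <<'E'
import cv2
a=cv2.imread('pics/top0.png'); cv2.imwrite('pics/topc.png',cv2.resize(a[165:290,110:260],None,fx=5,fy=4.8,interpolation=cv2.INTER_CUBIC)[:600])
a=cv2.imread('pics/scene0.png'); cv2.imwrite('pics/scc.png',cv2.resize(a[165:265,165:285],None,fx=6,fy=6,interpolation=cv2.INTER_CUBIC)[:600])
E
```

```text
(no output)
```

View pics/topc.png

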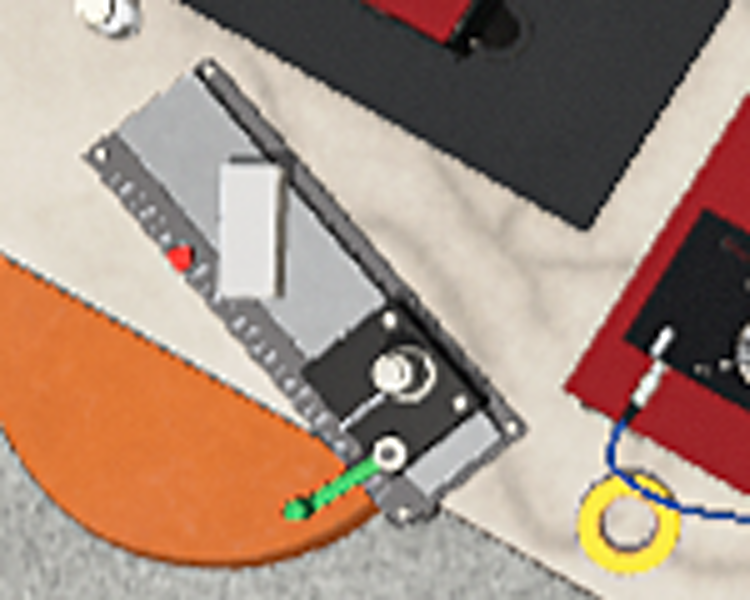

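View pics/scc.png

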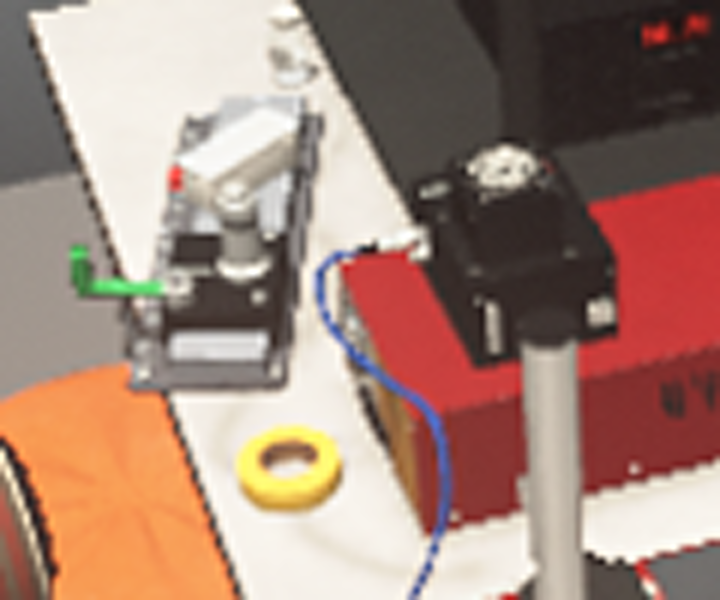

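```bash
python3 - <<'E'
from h import *
np.set_printoptions(precision=4,suppress=True)
c=snap('top'); im=c['frame']
def T(x,y): return ((x+.5)/5-.5+110,(y+.5)/4.8-.5+165)
for n,x,y,z in [('b_f+',85,155,.008),('b_b+',205,60,.008),('b_b-',525,428,.008),('beamf+',115,135,.025),('beamb+',198,70,.025),('beam b at car',385,302,.025),('carr f+',303,362,.045),('carr b+',390,302,.045),('carr b-',497,400,.045),('hinge',388,454,.056),('knob',297,509,.081),('post',393,372,.107),('pointer',180,258,.015),('vial?',100,12,.057)]:
    print(n,onz(c,*T(x,y),z))
hsv=cv2.cvtColor(im,cv2.COLOR_RGB2HSV)
# tray blue
m=cv2.inRange(hsv,(100,120,60),(125,255,255)); m[:160]=0;m[230:]=0;m[:,:310]=0;m[:,380:]=0
p=np.argwhere(m)[:,::-1].astype(np.float32); r=cv2.minAreaRect(p); print(r); b=cv2.boxPoints(r)
for q in b: print('tray',onz(c,*q,.018))
print('tray c',onz(c,*r[0],.018))
m=cv2.inRange(im,(215,215,210),(255,255,255)); m[:185]=0;m[240:]=0;m[:,:145]=0;m[:,175:]=0
print(m[190:236,148:172]//255)
E
```

```text
b_f+ [0.5852 0.4369 0.008 ]
b_b+ [0.6472 0.3659 0.008 ]
b_b- [0.4154 0.164  0.008 ]
beamf+ [0.5964 0.4139 0.025 ]
beamb+ [0.6384 0.3653 0.025 ]
beam b at car [0.4934 0.2479 0.025 ]
carr f+ [0.4551 0.2916 0.045 ]
carr b+ [0.4927 0.2412 0.045 ]
carr b- [0.4332 0.1762 0.045 ]
hinge [0.3996 0.2376 0.056 ]
knob [0.367  0.2842 0.081 ]
post [0.4494 0.2267 0.107 ]
pointer [0.5199 0.3747 0.015 ]
vial? [0.6694 0.4159 0.057 ]
((345.0, 191.5), (39.0, 52.0), 90.0)
tray [ 0.6689 -0.1505  0.018 ]
tray [ 0.6711 -0.31    0.018 ]
tray [ 0.5513 -0.3097  0.018 ]
tray [ 0.5491 -0.1513  0.018 ]
tray c [ 0.6099 -0.2303  0.018 ]
[[0 0 0 ... 0 0 0]
 [0 0 0 ... 0 0 0]
 [0 0 0 ... 0 0 0]
 ...
 [1 1 0 ... 0 0 0]
 [0 0 0 ... 0 0 0]
 [0 0 0 ... 0 0 0]]
```

```bash
cat >> h.py <<'E'
def axes(yaw_z):
    """tool down, tool z axis at world yaw"""
    z=np.array([np.cos(yaw_z),np.sin(yaw_z),0]); y=np.array([0,0,-1.]); x=np.cross(y,z)
    return np.stack([x,y,z],1)
def delta(P,Rt=None):
    s=env.read_state(); A=R.from_quat(s['eef_rot']).as_matrix()
    d=A.T@(np.array(P)-s['tool_pos'])/.03
    rv=np.zeros(3) if Rt is None else R.from_matrix(A.T@Rt).as_rotvec(degrees=True)/8
    print('shift',d.round(2),'turn',rv.round(2),'pos',s['tool_pos'].round(4),'t',s['time_s'],'g',round(s['grip_width'],3),'F',np.round(s['ft_force'],1),'q',np.round(s['qpos'],2))
def tri(c1,p1,c2,p2):
    o1,d1=ray(c1,*p1);o2,d2=ray(c2,*p2)
    t=np.linalg.lstsq(np.stack([d1,-d2],1),o2-o1,rcond=None)[0]
    a=o1+t[0]*d1;b=o2+t[1]*d2; return (a+b)/2,np.linalg.norm(a-b)
E
python3 - <<'E'
from h import *
np.set_printoptions(precision=4,suppress=True)
s=env.read_state(); print(R.from_quat(s['eef_rot']).as_matrix())
t=snap('top'); c=snap('scene')
cv2.imwrite('pics/topd.png',cv2.cvtColor(cv2.resize(t['frame'][220:380,220:450],None,fx=3,fy=3),cv2.COLOR_RGB2BGR))
print('mount',viewer.read_camera('wrist')['mount'])
print(tri(t,(362,325),c,(252,200)),tri(t,(371,275),c,(301,272)))
for px in [(235,190)]: print(onz(t,*px,.058))
delta([.50,.33,.28],axes(np.radians(131)));delta([.50,.33,.28],axes(np.radians(-49)))
E
```

```text
[[ 0.9697 -0.0005  0.2443]
 [-0.2443 -0.0012  0.9697]
 [-0.0002 -1.     -0.0013]]
mount [[-0.001   0.9533  0.3019 -0.076 ]
 [-0.0008 -0.3019  0.9533 -0.1682]
 [ 1.      0.0007  0.001   0.0005]
 [ 0.      0.      0.      1.    ]]
(array([ 0.2623, -0.2086,  0.3862]), np.float64(0.020933184724332872)) (array([ 0.3613, -0.2912,  0.0996]), np.float64(0.004943973477600266))
[0.6053 0.1017 0.058 ]
shift [13.48 -2.52 -6.09] turn [ 0.   -6.89 -0.  ] pos [0.1526 0.6059 0.2042] t 0.35 g 1.0 F [-0.8 -0.5 -0.1] q [ 1.2   0.05  1.61  0.    1.48 -0.12]
shift [13.48 -2.52 -6.09] turn [ 0.   15.61  0.  ] pos [0.1526 0.6059 0.2042] t 0.35 g 1.0 F [-0.8 -0.5 -0.1] q [ 1.2   0.05  1.61  0.    1.48 -0.12]
```

View pics/topd.png

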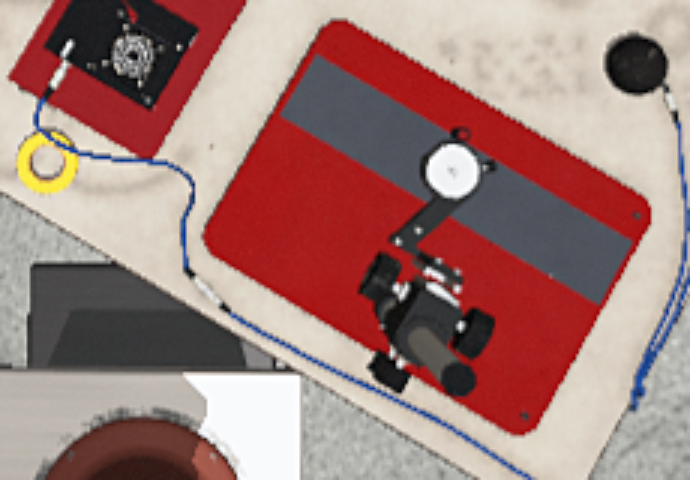

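```bash
python3 -m inch '[1,0,-0.9,0,0,-0.8,0, 1,0,-0.9,0,0,-0.8,0, 1,0,-0.8,0,0,-0.8,0, 1,1,0,-0.8,0,0,0, 1,1,0,-0.8,0,0,0, 1,1,0,-0.8,0,0,0, 1,1,0,-0.8,0,0,0, 1,1,0,-0.8,0,0,0]'; python3 -c "
from h import *
delta([.45,.33,.28],axes(np.radians(95)))"
```

```text
time_s: 1.15
tool_pos: [0.3153, 0.501, 0.285]
eef_rot: [0.706, 0.04, -0.04, -0.706]
ft_force: [0.3, -0.3, -0.2]
grip_width: 1.002
shift [ 3.82  0.17 -6.17] turn [ 0.    0.18 -0.  ] pos [0.3153 0.501  0.285 ] t 1.15 g 1.002 F [ 0.3 -0.3 -0.2] q [ 0.88 -0.06  1.59 -0.    1.61 -0.8 ]
```

```bash
python3 -m inch '[1,0.7,0,-0.9,0,0,0, 1,0.7,0,-1,0,0,0, 1,0.7,0,-1,0,0,0, 1,0.7,0,-1,0,0,0, 1,0.7,0,-1,0,0,0, 1,0.5,0,-1,0,0,0, 1,0.2,0,-0.6,0,0,0, 1,0,0,0,0,0,0]'; python3 -c "
from h import *
delta([.45,.33,.28],axes(np.radians(95)))
snap('wrist','w1.png')"
```

```text
time_s: 1.95
tool_pos: [0.4712, 0.3103, 0.2852]
eef_rot: [0.706, 0.038, -0.037, -0.706]
ft_force: [0.1, 0.5, 0.0]
grip_width: 1.004
shift [-0.63  0.17  0.73] turn [0.   0.14 0.01] pos [0.4712 0.3103 0.2852] t 1.95 g 1.004 F [0.1 0.5 0. ] q [ 0.45 -0.13  1.66 -0.    1.61 -1.23]
```

View pics/w1.png

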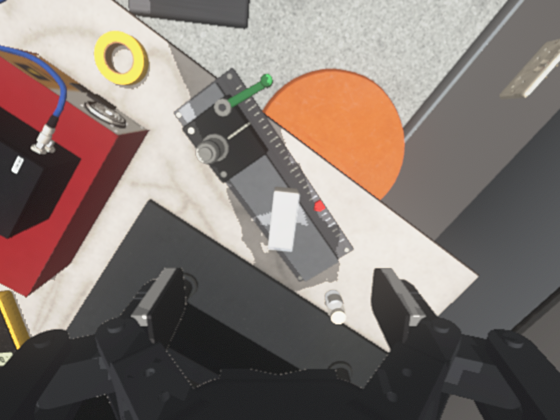

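```bash
python3 - <<'E'
import cv2
a=cv2.imread('pics/w1.png'); cv2.imwrite('pics/w1c.png',cv2.resize(a[60:300,165:365],None,fx=2.5,fy=2.5,interpolation=cv2.INTER_CUBIC))
cv2.imwrite('pics/w1d.png',cv2.resize(a[175:295,240:360],None,fx=5,fy=5,interpolation=cv2.INTER_CUBIC))
E
```

```text
(no output)
```

View pics/w1c.png

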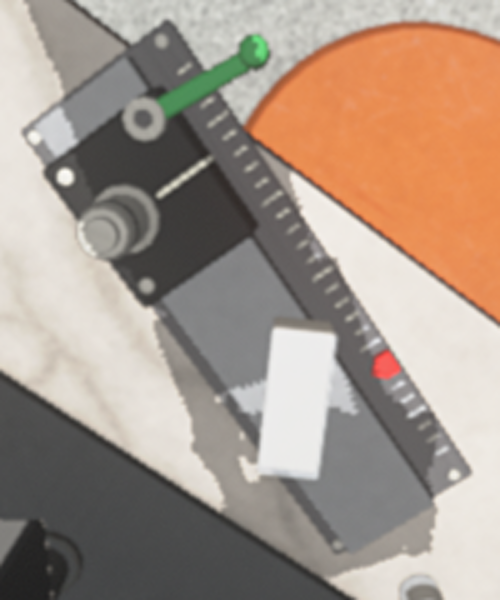

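View pics/w1d.png

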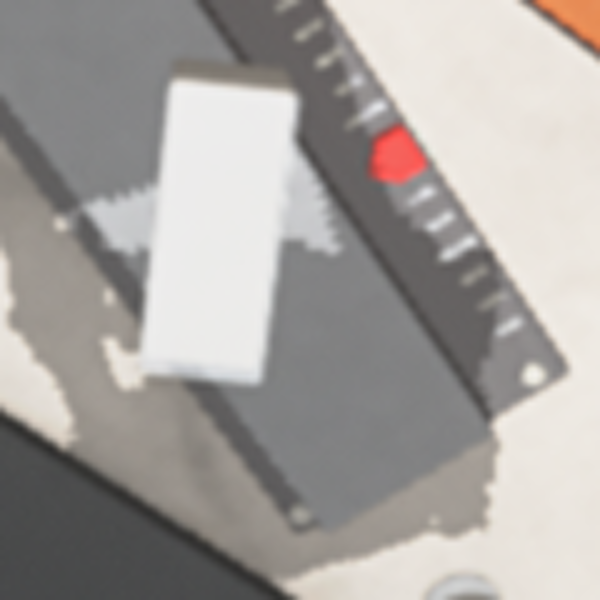

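```bash
python3 - <<'E'
from h import *
np.set_printoptions(precision=4,suppress=True)
c=snap('wrist')
def D(x,y): return ((x+.5)/5-.5+240,(y+.5)/5-.5+175)
def C(x,y): return ((x+.5)/2.5-.5+165,(y+.5)/2.5-.5+60)
B=np.array([onz(c,*D(*p),.058) for p in [(172,80),(298,98),(264,382),(145,376)]]); print(B)
print('ctr',B.mean(0)); 
l=(B[2]+B[3]-B[0]-B[1])/2; w=(B[1]+B[2]-B[0]-B[3])/2
print('len',np.linalg.norm(l),np.degrees(np.arctan2(l[1],l[0])),'wid',np.linalg.norm(w),np.degrees(np.arctan2(w[1],w[0])))
hsv=cv2.cvtColor(c['frame'],cv2.COLOR_RGB2HSV); m=cv2.inRange(hsv,(0,0,185),(180,40,255)); m[:175]=0;m[256:]=0;m[:,:262]=0;m[:,305:]=0
k,lab,st,ce=cv2.connectedComponentsWithStats(m); i=1+st[1:,4].argmax(); p=np.argwhere(lab==i)[:,::-1].astype(np.float32); r=cv2.minAreaRect(p); print('mask',r,onz(c,*r[0],.058))
P=lambda f,x,y,z:onz(c,*f(x,y),z)
for n,f,x,y,z in [('beam front +y',D,492,410,.025),('beam back +y',D,322,530,.025),('beam front mid',D,300,140,.025),('beam front car',C,250,240,.025),('beamback mid',D,5,100,.025),('base f+',D,567,370,.008),('base f-',C,170,22,.008),('base b-',C,22,130,.008),('ptr tip?',D,372,155,.015),('ptr far',D,425,155,.015),('hinge',C,145,118,.056),('knob top',C,254,50,.081),('post top',C,100,233,.107),('line in',C,157,195,.045),('line out',C,210,160,.045),('car f+',C,255,225,.045),('car b+',C,150,300,.045),('car b-',C,48,172,.045)]:
    print(n,P(f,x,y,z))
E
```

```text
[[0.4961 0.3094 0.058 ]
 [0.4973 0.3417 0.058 ]
 [0.5768 0.3427 0.058 ]
 [0.5785 0.3107 0.058 ]]
ctr [0.5372 0.3261 0.058 ]
len 0.08089913250906974 0.83542896463392 wid 0.03218637534708305 90.40621968251666
mask ((283.0, 222.0), (62.0, 42.0), 90.0) [0.5369 0.3255 0.058 ]
beam front +y [0.5937 0.4136 0.025 ]
beam back +y [0.6385 0.3693 0.025 ]
beam front mid [0.5178 0.347  0.025 ]
beam front car [0.4584 0.2926 0.025 ]
beamback mid [0.5152 0.2647 0.025 ]
base f+ [0.5859 0.4384 0.008 ]
base f- [0.355  0.2411 0.008 ]
base b- [0.4161 0.1666 0.008 ]
ptr tip? [0.5229 0.3691 0.015 ]
ptr far [0.5213 0.3841 0.015 ]
hinge [0.4022 0.2388 0.056 ]
knob top [0.3687 0.2879 0.081 ]
post top [0.4502 0.2305 0.107 ]
line in [0.4382 0.245  0.045 ]
line out [0.4186 0.2699 0.045 ]
car f+ [0.4477 0.2949 0.045 ]
car b+ [0.4919 0.2446 0.045 ]
car b- [0.4329 0.1909 0.045 ]
```

```bash
python3 -c "
from h import *
delta([.537,.326,.032],axes(np.radians(90.6)))"
```

```text
shift [2.25 8.44 0.22] turn [-0.    0.7   0.01] pos [0.4702 0.3121 0.2852] t 2.05 g 0.997 F [-0.5 -0.1 -0.5] q [ 0.45 -0.13  1.66 -0.    1.61 -1.23]
```

```bash
python3 -m inch '[0.9,0.7,0.5,0.1,0,0.35,0, 0.9,0.7,0.8,0.1,0,0.35,0, 0.9,0.7,1,0,0,0,0, 0.9,0.1,1,0,0,0,0, 0.9,0,1,0,0,0,0, 0.9,0,0.8,0,0,0,0, 0.9,0,0,0,0,0,0, 0.9,0,0,0,0,0,0]'; python3 -c "
from h import *
delta([.537,.326,.032],axes(np.radians(90.6)))
snap('wrist','w2.png')"
```

```text
time_s: 2.85
tool_pos: [0.5347, 0.3343, 0.1307]
eef_rot: [-0.705, -0.009, 0.005, 0.709]
ft_force: [-1.8, -0.4, -0.2]
grip_width: 0.9
shift [ 0.05  3.29 -0.3 ] turn [-0.05  0.07  0.04] pos [0.5347 0.3343 0.1307] t 2.85 g 0.9 F [-1.8 -0.4 -0.2] q [ 0.44  0.11  1.67  0.    1.35 -1.15]
```

View pics/w2.png

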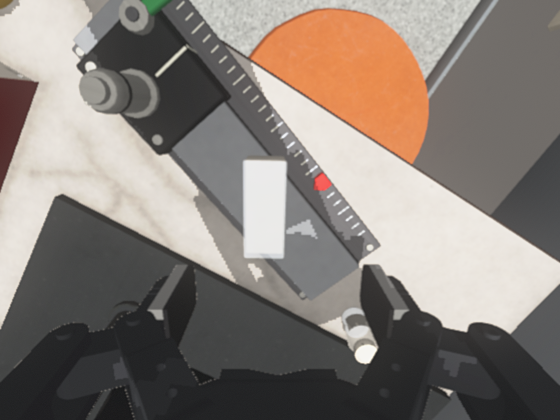

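The box is now nearly upright in the wrist view, from about (244,158) to (285,257). I'll measure it again from here.

```bash
python3 - <<'E'
from h import *
np.set_printoptions(precision=4,suppress=True)
c=snap('wrist'); a=cv2.cvtColor(c['frame'],cv2.COLOR_RGB2BGR)
cv2.imwrite('pics/w2c.png',cv2.resize(a[140:270,225:355],None,fx=4.6,fy=4.6,interpolation=cv2.INTER_CUBIC))
B=np.array([onz(c,*p,.058) for p in [(244,160.5),(286,160.5),(283.5,257),(245,257)]]);print(B,B.mean(0))
E
```

```text
[[0.4975 0.309  0.058 ]
 [0.4969 0.3404 0.058 ]
 [0.5767 0.3407 0.058 ]
 [0.5773 0.3089 0.058 ]] [0.5371 0.3247 0.058 ]
```

View pics/w2c.png

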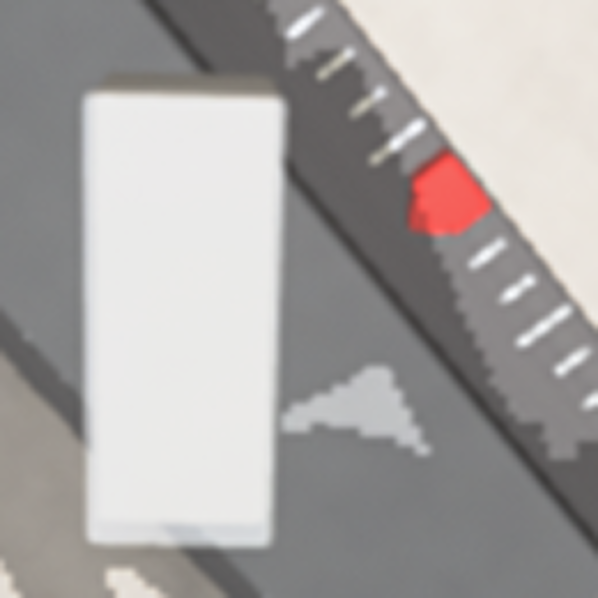

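```bash
python3 -m inch '[0.9,0.05,0.8,-0.3,-0.05,0,0.05, 0.9,0,0.9,0,0,0,0, 0.9,0,0.6,0,0,0,0, 0.9,0,0,0,0,0,0]'; python3 -c "
from h import *
delta([.537,.325,.032],axes(np.radians(90.5)))"
```

```text
time_s: 3.35
tool_pos: [0.5429, 0.3291, 0.0715]
eef_rot: [-0.705, -0.013, 0.002, 0.71]
ft_force: [-0.4, -0.2, 0.6]
grip_width: 0.898
shift [-0.22  1.31 -0.14] turn [-0.05  0.09  0.11] pos [0.5429 0.3291 0.0715] t 3.35 g 0.898 F [-0.4 -0.2  0.6] q [ 0.43  0.18  1.71 -0.    1.24 -1.16]
```

```bash
python3 -m inch '[0.9,-0.2,0.6,-0.15,-0.05,0.1,0.1, 0.9,-0.05,0.3,0,0,0,0.05, 0.9,0,0,0,0,0,0, 0.9,0,0,0,0,0,0]'; python3 -c "
from h import *
delta([.537,.325,.032],axes(np.radians(90.5)))"
```

```text
time_s: 3.75
tool_pos: [0.5384, 0.326, 0.0481]
eef_rot: [-0.706, -0.003, 0.002, 0.708]
ft_force: [-0.2, 0.3, 0.1]
grip_width: 0.901
shift [-0.05  0.54 -0.04] turn [-0.02 -0.02  0.01] pos [0.5384 0.326  0.0481] t 3.75 g 0.901 F [-0.2  0.3  0.1] q [ 0.43  0.2   1.72  0.    1.21 -1.15]
```

```bash
python3 -m inch '[0.9,-0.05,0.5,-0.05,0,0,0, 0.9,0,0.15,0,0,0,0, 0.9,0,0,0,0,0,0, 0.9,0,0,0,0,0,0]'; python3 -c "
from h import *
delta([.537,.325,.032],axes(np.radians(90.5)))"
```

```text
time_s: 4.15
tool_pos: [0.5375, 0.3248, 0.0281]
eef_rot: [-0.706, -0.003, 0.001, 0.708]
ft_force: [0.5, -0.2, 0.5]
grip_width: 0.901
shift [-0.02 -0.13  0.01] turn [-0.03 -0.01  0.02] pos [0.5375 0.3248 0.0281] t 4.15 g 0.901 F [ 0.5 -0.2  0.5] q [ 0.42  0.22  1.74  0.    1.18 -1.15]
```

```bash
python3 -m inch '[0.6,0,-0.13,0,0,0,0, 0.3,0,0,0,0,0,0, 0.2,0,0,0,0,0,0, 0.2,0,0,0,0,0,0, 0.2,0,0,0,0,0,0]' 40; python3 -c "
from h import *
delta([.537,.325,.032],axes(np.radians(90.5)))
snap('wrist','w3.png')"
```

```text
time_s: 4.65
tool_pos: [0.5383, 0.3252, 0.0336]
eef_rot: [-0.706, -0.004, 0.001, 0.709]
ft_force: [-0.8, 0.2, 0.8]
grip_width: 0.197
shift [-0.04  0.05 -0.01] turn [-0.03 -0.01  0.03] pos [0.5383 0.3252 0.0336] t 4.65 g 0.197 F [-0.8  0.2  0.8] q [ 0.42  0.22  1.73  0.    1.19 -1.15]
```

View pics/w3.png

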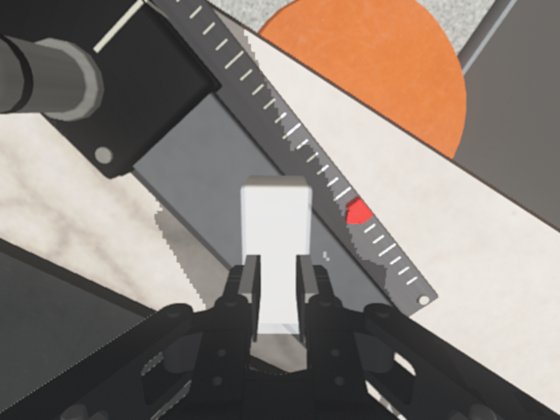

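```bash
python3 - <<'E'
from h import *
np.set_printoptions(precision=4,suppress=True)
c=snap('wrist'); s=env.read_state(); A=R.from_quat(s['eef_rot']).as_matrix()
for l in [(0,0,0),(0,0,.0085),(0,-.019,.0085),(-.011,0,.017),(-.011,0,.0085),(-.011,-.019,.017),(-.011,-.038,.017)]:
    print(l,proj(c,s['tool_pos']+A@np.array(l)))
a=cv2.cvtColor(c['frame'],cv2.COLOR_RGB2BGR)
cv2.imwrite('pics/w3c.png',cv2.resize(a[160:400,160:400],None,fx=2.5,fy=2.5,interpolation=cv2.INTER_CUBIC))
t=snap('scene','s3.png'); a=cv2.imread('pics/s3.png'); cv2.imwrite('pics/s3c.png',cv2.resize(a[130:250,140:260],None,fx=5,fy=5,interpolation=cv2.INTER_CUBIC))
E
```

```text
(0, 0, 0) [277.1161 246.879 ]
(0, 0, 0.0085) [292.0196 246.8861]
(0, -0.019, 0.0085) [293.6013 262.1855]
(-0.011, 0, 0.017) [307.4752 228.8649]
(-0.011, 0, 0.0085) [292.298  228.8567]
(-0.011, -0.019, 0.017) [310.8177 242.4614]
(-0.011, -0.038, 0.017) [315.0024 259.4827]
```

View pics/w3c.png

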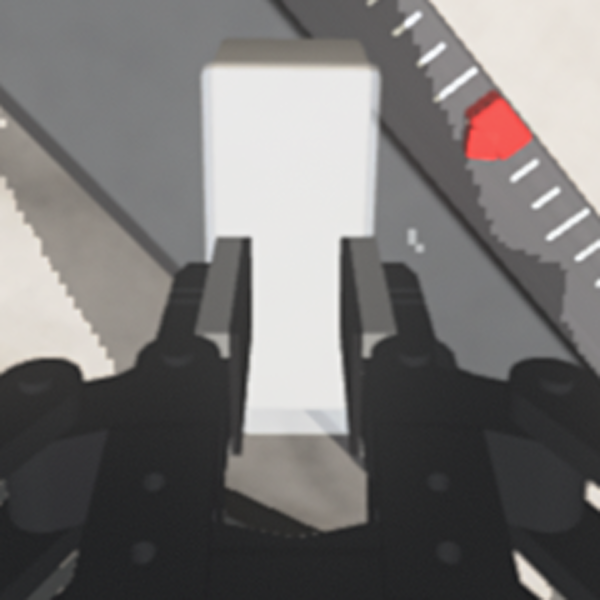

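View pics/s3c.png

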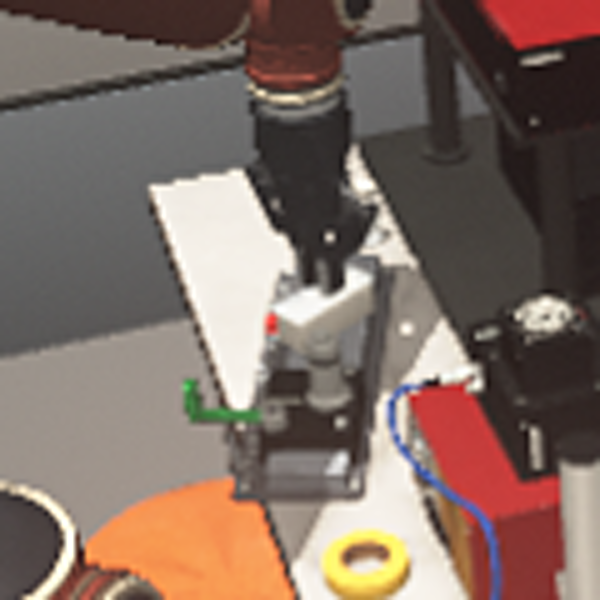

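```bash
python3 - <<'E'
from h import *
np.set_printoptions(precision=4,suppress=True)
c=snap('scene','s3b.png'); s=env.read_state(); print(s['tool_pos'],s['ft_force'],s['grip_width'])
S=lambda P:((proj(c,P)-np.array([140,130])+.5)*5-.5)
for P in [(.538,.325,.034),(.538,.325,.058),(.538,.325,.068),(.538,.325,.1),(.497,.309,.058),(.497,.341,.058),(.577,.309,.058),(.577,.341,.058),(.497,.309,.025),(.538,.3165,.06),(.538,.3335,.06)]: print(P,S(P))
E
```

```text
[0.5382 0.3251 0.0333] [-0.1835 -1.1529 -0.5015] 0.1975689711835531
(0.538, 0.325, 0.034) [325.2065 316.1789]
(0.538, 0.325, 0.058) [322.0513 291.5257]
(0.538, 0.325, 0.068) [320.724  281.1396]
(0.538, 0.325, 0.1) [316.4256 247.446 ]
(0.497, 0.309, 0.058) [298.3891 321.3178]
(0.497, 0.341, 0.058) [270.7581 307.3062]
(0.577, 0.309, 0.058) [370.6918 277.1138]
(0.577, 0.341, 0.058) [343.1134 263.8695]
(0.497, 0.309, 0.025) [303.064  355.4203]
(0.538, 0.3165, 0.06) [329.1427 293.0753]
(0.538, 0.3335, 0.06) [314.4672 285.8505]
```

```bash
python3 -m inch '[0.9,0,0,0,0,0,0, 0.9,0,0,0,0,0,0, 0.9,0,0,0,0,0,0, 0.9,0,0.2,0,0,0,0, 0.9,0,0.2,0,0,0,0, 0.9,0,0,0,0,0,0]' 40; python3 -c "
from h import *
delta([.537,.325,.005],axes(np.radians(90.5)))
snap('wrist','w4.png')
a=cv2.imread('pics/w4.png'); cv2.imwrite('pics/w4c.png',cv2.resize(a[160:400,120:440],None,fx=2.5,fy=2.5,interpolation=cv2.INTER_CUBIC))"
```

```text
time_s: 5.45
tool_pos: [0.538, 0.3251, 0.02]
eef_rot: [-0.706, -0.004, 0.001, 0.709]
ft_force: [-0.3, -0.3, 0.4]
grip_width: 0.903
shift [-0.03  0.5  -0.  ] turn [-0.03 -0.01  0.03] pos [0.538  0.3251 0.02  ] t 5.45 g 0.903 F [-0.3 -0.3  0.4] q [ 0.42  0.23  1.74  0.    1.16 -1.15]
```

View pics/w4c.png

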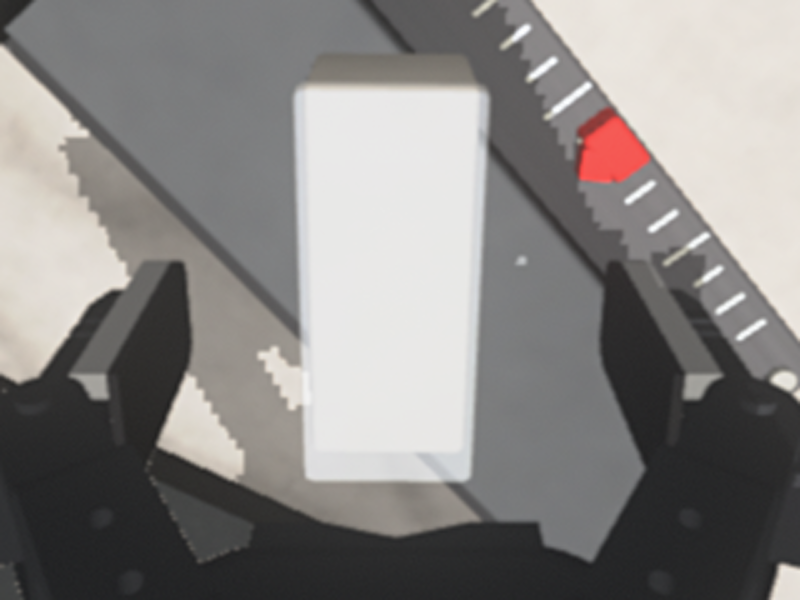

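```bash
python3 -m inch '[0.9,0,0.25,0,0,0,0, 0.9,0,0.25,0,0,0,0, 0.9,0,0,0,0,0,0, 0.9,0,0,0,0,0,0]'; python3 -c "
from h import *
delta([.537,.325,.002],axes(np.radians(90.5)))"
```

```text
time_s: 5.9
tool_pos: [0.538, 0.3251, 0.0036]
eef_rot: [-0.706, -0.004, 0.001, 0.709]
ft_force: [-1.5, 0.2, -0.2]
grip_width: 0.902
shift [-0.03  0.05 -0.  ] turn [-0.03 -0.01  0.02] pos [0.538  0.3251 0.0036] t 5.9 g 0.902 F [-1.5  0.2 -0.2] q [ 0.42  0.26  1.74  0.    1.14 -1.15]
```

Now I'll close gently on the box.

```bash
python3 -m inch '[0.6,0,0,0,0,0,0, 0.2,0,0,0,0,0,0, 0.2,0,0,0,0,0,0, 0.2,0,0,0,0,0,0, 0.2,0,0,0,0,0,0]' 40; python3 -c "
from h import *
delta([.537,.325,.002],axes(np.radians(90.5)))
snap('wrist','w5.png')
a=cv2.imread('pics/w5.png'); cv2.imwrite('pics/w5c.png',cv2.resize(a[160:400,120:440],None,fx=2.5,fy=2.5,interpolation=cv2.INTER_CUBIC))"
```

```text
time_s: 6.4
tool_pos: [0.5384, 0.3252, 0.0041]
eef_rot: [-0.706, -0.004, 0.001, 0.709]
ft_force: [-0.2, -0.2, -1.5]
grip_width: 0.392
shift [-0.05  0.07 -0.01] turn [-0.03 -0.01  0.03] pos [0.5384 0.3252 0.0041] t 6.4 g 0.392 F [-0.2 -0.2 -1.5] q [ 0.42  0.26  1.74  0.    1.14 -1.15]
```

View pics/w5c.png

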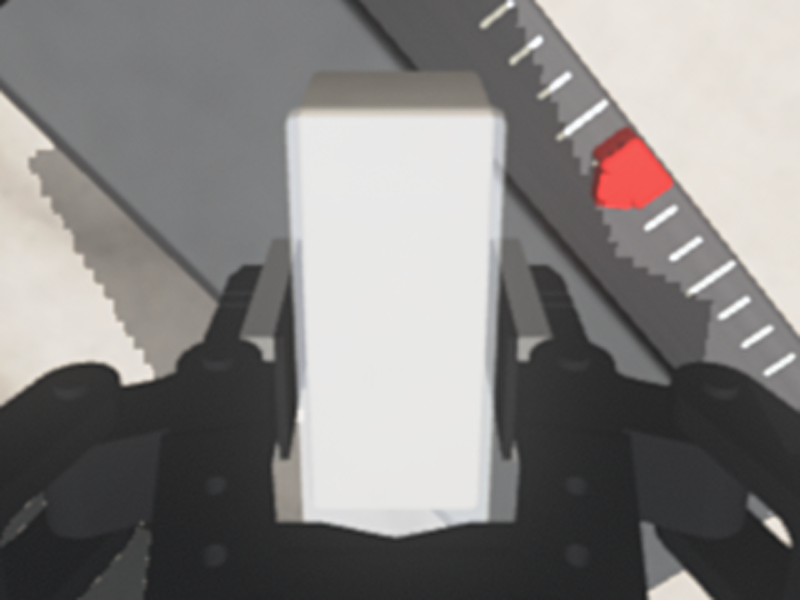

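```bash
python3 -m inch '[0.2,0,-0.2,0,0,0,0, 0.2,0,-0.4,0,0,0,0, 0.2,0,-0.6,0,0,0,0, 0.2,0,-0.8,0,0,0,0, 0.2,0,-0.8,0,0,0,0, 0.2,0,-0.8,0,0,0,0, 0.2,0,-0.8,0,0,0,0, 0.2,0,-0.8,0,0,0,0]' 60; python3 -c "
from h import *
delta([.40,.22,.29],axes(np.radians(90.5)))
snap('wrist','w6.png')"
```

```text
time_s: 7.25
tool_pos: [0.5343, 0.3231, 0.1653]
eef_rot: [-0.707, -0.001, 0.004, 0.707]
ft_force: [0.2, -0.4, -0.7]
grip_width: 0.388
shift [-4.52 -4.14 -3.4 ] turn [-0.01 -0.01 -0.03] pos [0.5343 0.3231 0.1653] t 7.25 g 0.388 F [ 0.2 -0.4 -0.7] q [ 0.42  0.08  1.65  0.    1.41 -1.15]
```

View pics/w6.png

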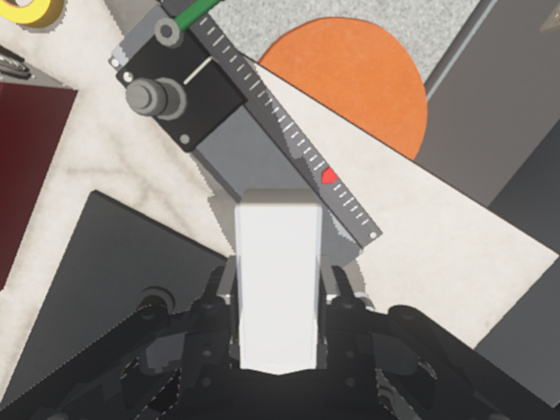

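```bash
python3 -m inch '[0.2,-0.6,-0.8,-0.1,0,0,0, 0.2,-0.8,-0.8,-0.2,0,0,0, 0.2,-0.8,-0.8,-0.4,0,0,0, 0.2,-0.8,-0.7,-0.6,0,0,0, 0.2,-0.8,-0.6,-0.6,0,0,0, 0.2,-0.6,-0.3,-0.8,0,0,0, 0.2,-0.2,0,-0.8,0,0,0, 0.2,0,0,-0.8,0,0,0]'; python3 -c "
from h import *
delta([.42,0,.29],axes(np.radians(90.5)))"
```

```text
time_s: 8.1
tool_pos: [0.3937, 0.1918, 0.2985]
eef_rot: [-0.704, -0.009, -0.0, 0.71]
ft_force: [0.0, 0.4, -1.2]
grip_width: 0.386
shift [ 0.79  0.24 -6.41] turn [-0.06  0.02  0.09] pos [0.3937 0.1918 0.2985] t 8.1 g 0.386 F [ 0.   0.4 -1.2] q [ 0.28 -0.46  1.9   0.    1.69 -1.3 ]
```

```bash
python3 -m inch '[0.2,0.2,0,-0.9,0,0,0, 0.2,0.2,0.1,-0.9,0,0,0, 0.2,0.2,0.1,-0.9,0,0,0.05, 0.2,0.2,0,-0.9,0,0,0, 0.2,0.2,0,-0.9,0,0,0, 0.2,0.4,0,-0.9,0,0,0, 0.2,0.6,0,-0.9,0,0,0, 0.2,0.8,0,-0.9,0,0,0]'; python3 -c "
from h import *
delta([.61,-.23,.29],axes(np.radians(90)))"
```

```text
time_s: 8.9
tool_pos: [0.4793, -0.0309, 0.2937]
eef_rot: [-0.704, -0.011, -0.0, 0.71]
ft_force: [0.4, 0.6, -0.5]
grip_width: 0.387
shift [ 4.26  0.13 -6.7 ] turn [-0.06  0.11  0.11] pos [ 0.4793 -0.0309  0.2937] t 8.9 g 0.387 F [ 0.4  0.6 -0.5] q [-0.23 -0.35  1.83  0.01  1.65 -1.81]
```

```bash
python3 -m inch '[0.2,0.6,0,-0.9,0,0,0, 0.2,0.6,0,-0.9,0,0,0.05, 0.2,0.6,0,-0.9,0,0,0.05, 0.2,0.6,0,-0.9,0,0.05,0, 0.2,0.6,0,-0.9,0,0.05,0, 0.2,0.6,0,-0.9,0,0,0, 0.2,0.5,0,-0.9,0,0,0, 0.2,0,0,-0.2,0,0,0]'; python3 -c "
from h import *
delta([.61,-.23,.29],axes(np.radians(90)))
snap('wrist','w7.png');snap('scene','s7.png')"
```

```text
time_s: 9.7
tool_pos: [0.6081, -0.2356, 0.2907]
eef_rot: [-0.704, 0.001, -0.002, 0.71]
ft_force: [0.5, 0.2, -1.9]
grip_width: 0.385
shift [0.06 0.03 0.19] turn [-0.07 -0.02  0.01] pos [ 0.6081 -0.2356  0.2907] t 9.7 g 0.385 F [ 0.5  0.2 -1.9] q [-0.49  0.08  1.44  0.01  1.62 -2.05]
```

View pics/w7.png

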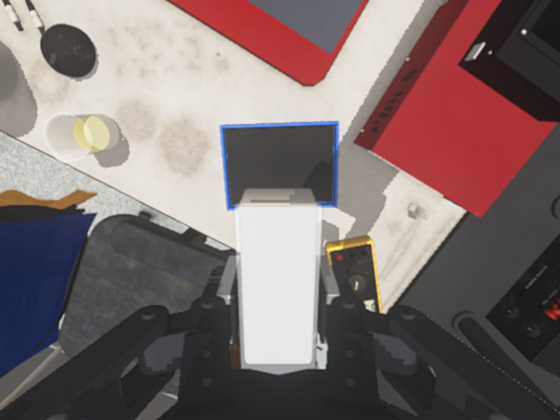

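View pics/s7.png

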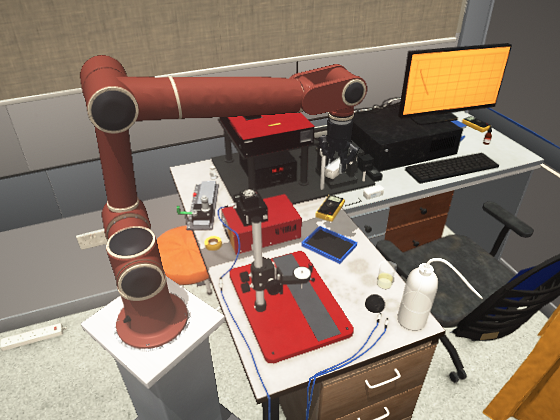

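```bash
python3 - <<'E'
from h import *
np.set_printoptions(precision=4,suppress=True)
c=snap('wrist')
for p in [(222,126),(338,122),(337,206),(230,210)]: print(onz(c,*p,.018))
E
```

```text
[ 0.5551 -0.3046  0.018 ]
[ 0.5503 -0.1505  0.018 ]
[ 0.667  -0.1455  0.018 ]
[ 0.6723 -0.2995  0.018 ]
```

```bash
python3 -m inch '[0.2,0.06,0.8,0.2,-0.05,0,0, 0.2,0,0.9,0,0,0,0, 0.2,0,0.9,0,0,0,0, 0.2,0,0.9,0,0,0,0, 0.2,0,0.9,0,0,0,0, 0.2,0,0.9,0,0,0,0, 0.2,0,0.6,0,0,0,0, 0.2,0,0.2,0,0,0,0]'; python3 -c "
from h import *
delta([.61,-.228,-.017],axes(np.radians(90)))"
```

```text
time_s: 10.65
tool_pos: [0.6093, -0.215, 0.111]
eef_rot: [-0.707, -0.008, -0.001, 0.707]
ft_force: [-0.1, -0.6, -0.7]
grip_width: 0.39
shift [-0.04  4.27 -0.44] turn [-0.01  0.06  0.09] pos [ 0.6093 -0.215   0.111 ] t 10.65 g 0.39 F [-0.1 -0.6 -0.7] q [-0.46  0.17  1.65  0.01  1.31 -2.04]
```

```bash
python3 -m inch '[0.2,0,0.6,-0.4,0,0.05,0.05, 0.2,0,0.8,-0.2,0,0,0.05, 0.2,0,0.8,0,0,0,0, 0.2,0,0.6,0,0,0,0, 0.2,0,0.3,0,0,0,0, 0.2,0,0,0,0,0,0]'; python3 -c "
from h import *
delta([.61,-.228,-.017],axes(np.radians(90)))
snap('wrist','w8.png')"
```

```text
time_s: 11.25
tool_pos: [0.6125, -0.2292, 0.0226]
eef_rot: [0.708, 0.005, 0.0, -0.706]
ft_force: [-0.3, -0.4, -2.1]
grip_width: 0.387
shift [-0.09  1.32  0.04] turn [0.01 0.05 0.05] pos [ 0.6125 -0.2292  0.0226] t 11.25 g 0.387 F [-0.3 -0.4 -2.1] q [-0.47  0.28  1.68  0.    1.18 -2.05]
```

View pics/w8.png

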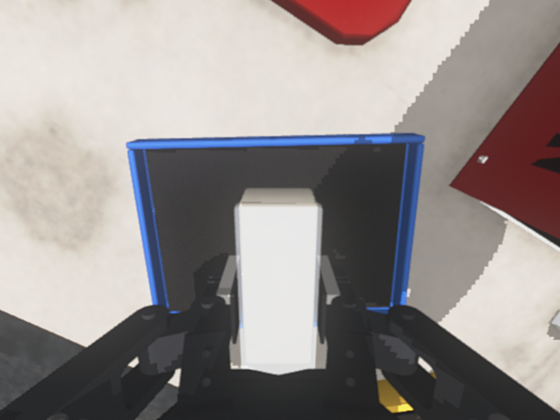

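```bash
python3 - <<'E'
from h import *
np.set_printoptions(precision=4,suppress=True)
c=snap('wrist')
for p in [(135,146),(415,138),(280,142),(160,310),(405,306)]: print(onz(c,*p,.018))
for p in [(236,206),(320,206)]: print(onz(c,*p,.0226+.021+.033))
E
python3 -m inch '[0.2,-0.05,0.4,0,0,0.05,0.05, 0.2,0,0.4,0,0,0,0, 0.2,0,0.2,0,0,0,0, 0.2,0,0,0,0,0,0]'; python3 -c "
from h import *
delta([.61,-.228,-.017],axes(np.radians(90)))"
```

```text
[ 0.5575 -0.3056  0.018 ]
[ 0.5521 -0.1572  0.018 ]
[ 0.5547 -0.2284  0.018 ]
[ 0.6598 -0.3031  0.018 ]
[ 0.6554 -0.149   0.018 ]
[ 0.572  -0.2449  0.0766]
[ 0.5717 -0.2136  0.0766]
time_s: 11.75
tool_pos: [0.6148, -0.231, -0.004]
eef_rot: [0.709, 0.003, 0.003, -0.705]
ft_force: [0.2, 0.3, -2.0]
grip_width: 0.386
shift [-0.16  0.43  0.1 ] turn [ 0.04 -0.    0.06] pos [ 0.6148 -0.231  -0.004 ] t 11.75 g 0.386 F [ 0.2  0.3 -2. ] q [-0.47  0.32  1.68 -0.    1.13 -2.04]
```

```bash
python3 -m inch '[0.2,-0.15,0.2,0.1,0.04,0,0.06, 0.2,0,0.1,0,0,0,0, 0.2,0,0.05,0,0,0,0, 0.2,0,0,0,0,0,0]'; python3 -c "
from h import *
delta([.61,-.228,-.017],axes(np.radians(90)))"
```

```text
time_s: 12.15
tool_pos: [0.6098, -0.2278, -0.0158]
eef_rot: [-0.707, 0.001, 0.0, 0.707]
ft_force: [0.2, -0.3, -1.4]
grip_width: 0.386
shift [ 0.01  0.04 -0.01] turn [-0.   -0.   -0.01] pos [ 0.6098 -0.2278 -0.0158] t 12.15 g 0.386 F [ 0.2 -0.3 -1.4] q [-0.47  0.33  1.69 -0.    1.12 -2.04]
```

```bash
python3 -m inch '[0.2,0,0.05,0,0,0,0, 0.2,0,0.03,0,0,0,0, 0.2,0,0,0,0,0,0]'; python3 -m inch '[0.2,0,0.04,0,0,0,0, 0.2,0,0.0,0,0,0,0]'
```

```text
time_s: 12.45
tool_pos: [0.6108, -0.2284, -0.0165]
eef_rot: [0.707, -0.0, 0.0, -0.707]
ft_force: [-0.2, 0.4, -1.5]
grip_width: 0.386
time_s: 12.65
tool_pos: [0.6113, -0.2286, -0.0167]
eef_rot: [0.708, 0.0, 0.001, -0.707]
ft_force: [-0.2, -0.0, -1.6]
grip_width: 0.388
```

```bash
python3 -m inch '[0.2,0,0.1,0,0,0,0, 0.2,0,0.1,0,0,0,0]'; python3 -m inch '[0.2,0,0,0,0,0,0, 0.2,0,0.0,0,0,0,0]'
```

```text
time_s: 12.85
tool_pos: [0.6121, -0.2291, -0.0169]
eef_rot: [0.707, -0.0, -0.0, -0.707]
ft_force: [-9.1, 3.5, 16.2]
grip_width: 0.389
time_s: 13.05
tool_pos: [0.6128, -0.2295, -0.016]
eef_rot: [0.708, 0.001, 0.001, -0.706]
ft_force: [-0.3, 0.3, -1.9]
grip_width: 0.386
```

```bash
python3 -m inch '[0.2,0,0.08,0,0,0,0, 0.45,0,0.03,0,0,0,0, 0.55,0,0,0,0,0,0, 0.6,0,0,0,0,0,0, 0.6,0,0,0,0,0,0]'; python3 -m inch '[0.6,0,-0.4,0,0,0,0, 0.6,0,-0.6,0,0,0,0, 0.6,0,-0.9,0,0,0,0, 0.6,0,-0.9,0,0,0,0, 0.6,0,0,0,0,0,0]';  python3 -c "
from h import *
snap('wrist','w9.png')"
```

```text
time_s: 13.55
tool_pos: [0.613, -0.2297, -0.0191]
eef_rot: [0.708, 0.0, 0.0, -0.706]
ft_force: [-0.6, 0.0, 0.2]
grip_width: 0.6
time_s: 14.05
tool_pos: [0.6131, -0.2296, 0.0716]
eef_rot: [0.708, 0.001, 0.001, -0.706]
ft_force: [0.1, -0.2, 0.5]
grip_width: 0.601
```

View pics/w9.png

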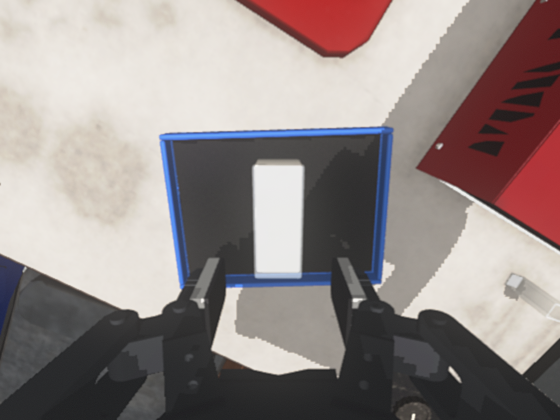

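The box is lying in the tray, between about (253,163) and (303,278). I'll check its clearance from the walls.

```bash
python3 - <<'E'
from h import *
np.set_printoptions(precision=4,suppress=True)
c=snap('wrist')
for p in [(253,165),(304,164),(302,278),(254,278)]: print('box',onz(c,*p,.037))
for p in [(162,135),(392,128),(380,284),(183,287)]: print('tray',onz(c,*p,.018))
a=cv2.cvtColor(c['frame'],cv2.COLOR_RGB2BGR); cv2.imwrite('pics/w9c.png',cv2.resize(a[120:300,150:400],None,fx=3,fy=3,interpolation=cv2.INTER_CUBIC))
E
```

```text
box [ 0.5707 -0.2444  0.037 ]
box [ 0.57   -0.2124  0.037 ]
box [ 0.6505 -0.2117  0.037 ]
box [ 0.6505 -0.2455  0.037 ]
tray [ 0.5538 -0.3062  0.018 ]
tray [ 0.5492 -0.153   0.018 ]
tray [ 0.6664 -0.1496  0.018 ]
tray [ 0.6692 -0.3023  0.018 ]
```

View pics/w9c.png

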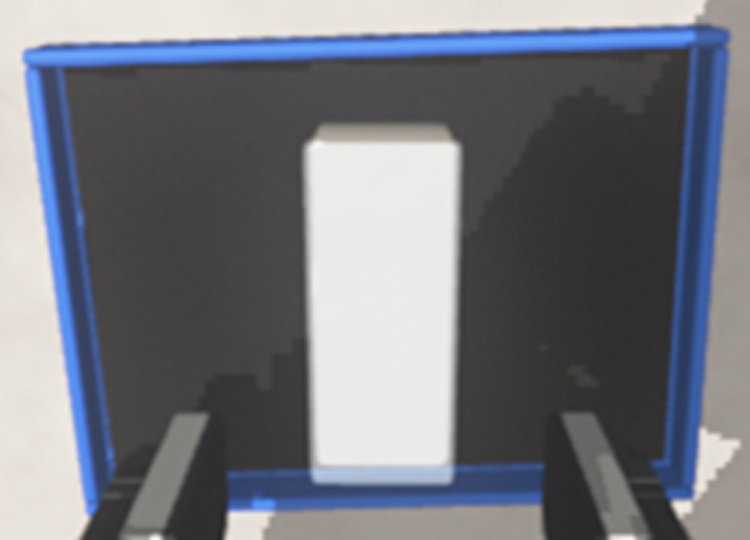

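```bash
python3 -m inch '[0.8,0,-0.9,0,0,0,0, 0.8,0,-1,0,0,0,0, 0.8,0,-1,0,0,0,0, 0.8,0,-1,0,0,0,0, 0.8,0,-1,0,0,0,0, 0.8,0,-1,0,0,0,0, 0.8,0,-1,0,0,0,0, 0.8,-0.6,-0.3,0.6,0,0,0]'; python3 -c "
from h import *
delta([.42,0.05,.29],axes(np.radians(90)))"
```

```text
time_s: 14.95
tool_pos: [0.5878, -0.2086, 0.2744]
eef_rot: [-0.702, 0.011, 0.01, 0.712]
ft_force: [-0.8, 0.8, 0.1]
grip_width: 0.802
shift [-5.62 -0.22  8.62] turn [-0.1  -0.01 -0.22] pos [ 0.5878 -0.2086  0.2744] t 14.95 g 0.802 F [-0.8  0.8  0.1] q [-0.46  0.04  1.51 -0.    1.62 -2.03]
```

```bash
python3 -m inch '[0.8,-0.7,-0.3,1,-0.1,0,-0.2, 0.8,-0.8,0,1,0,0,0, 0.8,-0.8,0,1,0,0,0, 0.8,-0.8,0,1,0,0,0, 0.8,-0.8,0,1,0,0,0, 0.8,-0.8,0,1,0,0,0, 0.8,-0.6,0,1,0,0,0, 0.8,0,0,1,0,0,0]'; python3 -c "
from h import *
delta([.42,0.22,.29],axes(np.radians(41)))"
```

```text
time_s: 15.75
tool_pos: [0.4193, 0.0386, 0.2766]
eef_rot: [-0.706, 0.008, 0.003, 0.709]
ft_force: [0.9, 0.1, -0.6]
grip_width: 0.802
shift [-0.03 -0.42  6.05] turn [ 0.02  6.07 -0.12] pos [0.4193 0.0386 0.2766] t 15.75 g 0.802 F [ 0.9  0.1 -0.6] q [-0.09 -0.48  1.95  0.    1.69 -1.65]
```

```bash
python3 -m inch '[0.8,0,0,0.9,0,1,0, 0.8,-0.1,0,0.8,0,1,0, 0.8,-0.3,0,0.7,0,1,0, 0.8,-0.4,0,0.7,0,1,0, 0.8,-0.5,0,0.6,0,1,0, 0.8,-0.5,0,0.6,0,1,0, 0.8,0,0,0,0,0,0, 0.8,0,0,0,0,0,0]'; python3 -c "
from h import *
delta([.45,0.23,.15],axes(np.radians(41)))
snap('wrist','w10.png')"
```

```text
time_s: 16.55
tool_pos: [0.4068, 0.1912, 0.2657]
eef_rot: [0.646, -0.31, 0.288, -0.636]
ft_force: [0.1, 1.1, 0.1]
grip_width: 0.8
shift [0.02 3.81 2.04] turn [ 0.18 -0.13 -0.17] pos [0.4068 0.1912 0.2657] t 16.55 g 0.8 F [0.1 1.1 0.1] q [ 0.27 -0.39  1.9   0.01  1.66 -0.43]
```

View pics/w10.png

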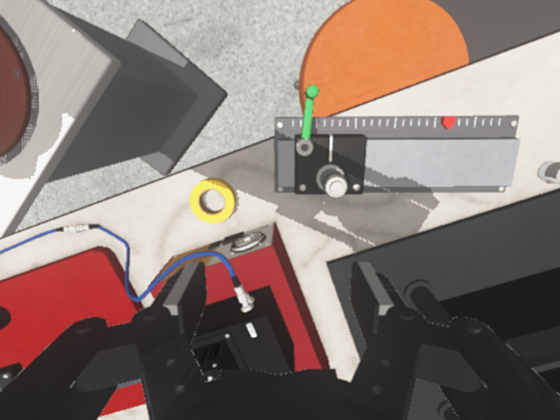

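The rail lies almost horizontal in this view. The carriage line is at column 332 and the pointer at (448,122), so I can measure the offset along the rail.

```bash
python3 - <<'E'
from h import *
np.set_printoptions(precision=4,suppress=True)
c=snap('wrist'); a=cv2.cvtColor(c['frame'],cv2.COLOR_RGB2BGR); cv2.imwrite('pics/w10c.png',cv2.resize(a[80:205,265:425],None,fx=5,fy=4.8,interpolation=cv2.INTER_CUBIC)[:600])
cv2.imwrite('pics/w10d.png',cv2.resize(a[100:200,400:530],None,fx=6,fy=6,interpolation=cv2.INTER_CUBIC)[:600])
E
```

```text
(no output)
```

View pics/w10c.png

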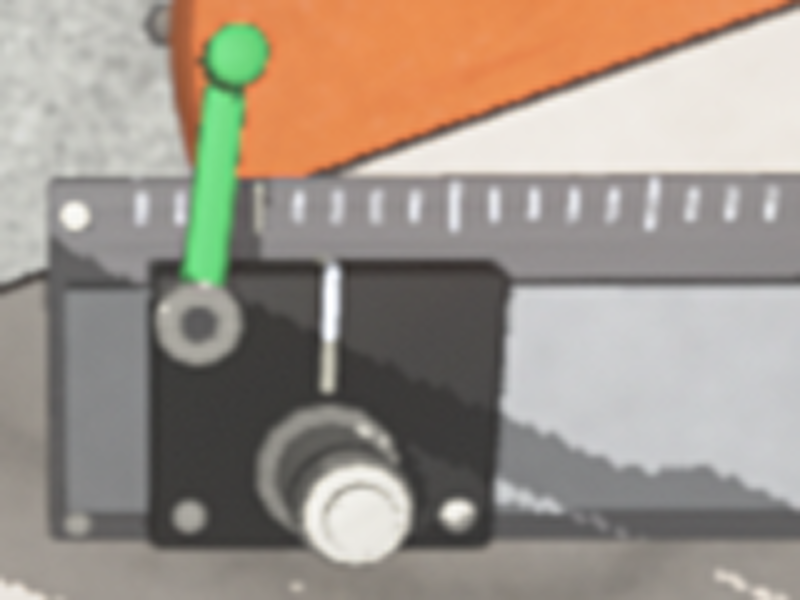

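View pics/w10d.png

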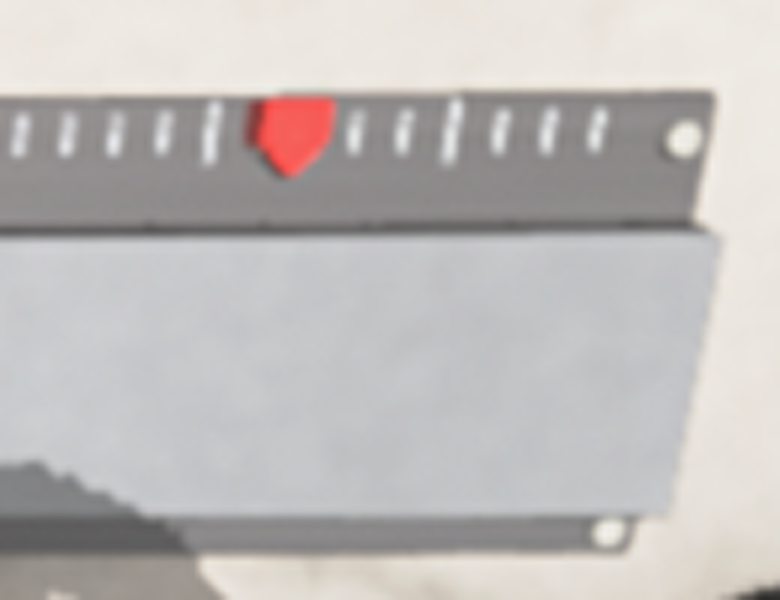

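```bash
python3 - <<'E'
from h import *
np.set_printoptions(precision=4,suppress=True)
c=snap('wrist')
C=lambda x,y:((x+.5)/5-.5+265,(y+.5)/4.8-.5+80)
D=lambda x,y:((x+.5)/6-.5+400,(y+.5)/6-.5+100)
P=lambda f,x,y,z:onz(c,*f(x,y),z)
bf=P(C,50,180,.008); bf2=P(D,714,92,.008); bb=P(C,52,537,.008); bb2=P(D,630,552,.008)
beam1=P(D,0,236,.025);beam2=P(D,720,236,.025);beam3=P(D,670,517,.025);beam0=P(C,505,280,.025)
print('base',bf,bf2,bb,bb2)
for a,b in [(bf,bf2),(bb,bb2),(beam1,beam2),(beam0,beam2)]: print(np.degrees(np.arctan2(*(b-a)[:2][::-1])),np.linalg.norm(b-a))
th=np.radians(41); u=np.array([np.cos(th),np.sin(th),0]); 
x=np.array([np.sin(th),-np.cos(th),0])
for n,p in [('tip',P(D,290,178,.015)),('line top front',P(C,333,262,.045)),('line top back',P(C,328,392,.045)),('line front .025',P(C,333,262,.045)),('hinge',P(C,199,323,.056)),('knob',P(C,240,50,.081)),('post',P(C,358,507,.107)),('car +y edge',P(C,500,400,.045)),('car -y edge',P(C,150,400,.045)),('ring',P(C,318,462,.053)),('beamend',beam2),('beamend',beam3)]: print(n,p,'s',p@u,'x',p@x)
E
```

```text
base [0.3545 0.239  0.008 ] [0.5875 0.4375 0.008 ] [0.4174 0.1644 0.008 ] [0.6522 0.3632 0.008 ]
40.42754302638695 0.3060607940826093
40.24689102228315 0.3076952623100918
40.019745498091034 0.1459572558389725
39.65922058038991 0.18790832213477104
tip [0.5309 0.3677 0.015 ] s 0.6418814706688599 x 0.07081612365085588
line top front [0.419 0.268 0.045] s 0.49210028857739985 x 0.07264098043952627
line top back [0.4398 0.2437 0.045 ] s 0.4917902716657456 x 0.1045642942581661
line front .025 [0.419 0.268 0.045] s 0.49210028857739985 x 0.07264098043952627
hinge [0.4035 0.2369 0.056 ] s 0.4599749529507197 x 0.08590394063662232
knob [0.3691 0.2869 0.081 ] s 0.46679493319237886 x 0.025681277566573846
post [0.4494 0.2304 0.107 ] s 0.4903133561495415 x 0.12092377955186345
car +y edge [0.4727 0.2689 0.045 ] s 0.5332136247644619 x 0.10719817553736694
car -y edge [0.4082 0.2145 0.045 ] s 0.44879556837597834 x 0.10593761456940987
ring [0.4482 0.2294 0.053 ] s 0.48879589392338674 x 0.12089010332402225
beamend [0.6022 0.4129 0.025 ] s 0.7253553057040913 x 0.08344552746177852
beamend [0.6411 0.369  0.025 ] s 0.725956707716091 x 0.1421077350656535
```

```bash
python3 -m inch '[0.8,0,0.3,0.5,0.1,-0.1,-0.1, 0.8,0,0.6,0.5,0,0,0, 0.8,0,0.8,0.5,0,0,0, 0.8,0,0.8,0.3,0,0,0, 0.8,0,0,0,0,0,0, 0.8,0,0,0,0,0,0]'; python3 -c "
from h import *
delta([.4492,0.2303,.032],axes(np.radians(40.4)))"
```

```text
time_s: 17.3
tool_pos: [0.4511, 0.2217, 0.1912]
eef_rot: [0.643, -0.299, 0.294, -0.641]
ft_force: [-0.1, -0.4, 0.4]
grip_width: 0.803
shift [-0.23  5.31  0.17] turn [ 0.04  0.01 -0.03] pos [0.4511 0.2217 0.1912] t 17.3 g 0.803 F [-0.1 -0.4  0.4] q [ 0.31 -0.23  1.9   0.    1.48 -0.4 ]
```

```bash
python3 -m inch '[0.9,-0.2,0.6,0.2,0.04,0,0, 0.9,-0.1,0.8,0,0,0,0, 0.9,0,0.8,0,0,0,0, 0.9,0,0.6,0,0,0,0, 0.9,0,0.3,0,0,0,0, 0.9,0,0,0,0,0,0]'; python3 -c "
from h import *
delta([.4492,0.2303,.032],axes(np.radians(40.4)))
snap('wrist','w11.png')"
```

```text
time_s: 17.9
tool_pos: [0.4555, 0.2315, 0.1072]
eef_rot: [-0.637, 0.294, -0.3, 0.646]
ft_force: [-0.1, -0.7, -0.9]
grip_width: 0.904
shift [-0.11  2.5  -0.22] turn [-0.11 -0.01  0.02] pos [0.4555 0.2315 0.1072] t 17.9 g 0.904 F [-0.1 -0.7 -0.9] q [ 0.32 -0.15  1.98  0.    1.3  -0.38]
```

View pics/w11.png

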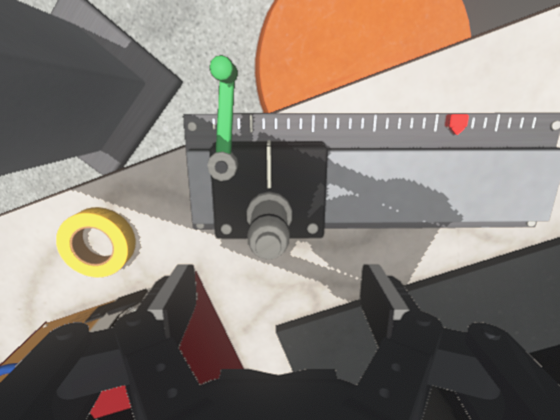

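```bash
python3 - <<'E'
from h import *
c=snap('wrist'); p=onz(c,267.5,245,.107); print(p); delta([p[0],p[1],.032],axes(np.radians(40.4)))
print(onz(c,458,136,.015),onz(c,269,143,.045),onz(c,268.5,187,.045))
E
python3 -m inch '[0.9,-0.1,0.6,-0.2,-0.1,0,0, 0.9,0,0.8,0,0,0,0, 0.9,0,0.4,0,0,0,0, 0.9,0,0,0,0,0,0, 0.9,0,0,0,0,0,0]'; python3 -c "
from h import *
delta([.4492,0.2303,.032],axes(np.radians(40.4)))
snap('wrist','w12.png')"
```

```text
[0.45151243 0.22993792 0.107     ]
shift [-0.07  2.55 -0.22] turn [-0.13 -0.01  0.02] pos [0.4566 0.2319 0.1087] t 18.0 g 0.9 F [ 0.1 -0.   0.5] q [ 0.32 -0.16  1.98  0.    1.3  -0.38]
[0.53307894 0.36862742 0.015     ] [0.4191407  0.26917037 0.045     ] [0.43935335 0.24439534 0.045     ]
time_s: 18.5
tool_pos: [0.4524, 0.2311, 0.0556]
eef_rot: [-0.64, 0.294, -0.3, 0.644]
ft_force: [0.2, -0.7, 0.1]
grip_width: 0.899
shift [-0.05  0.79 -0.11] turn [-0.06 -0.01  0.04] pos [0.4524 0.2311 0.0556] t 18.5 g 0.899 F [ 0.2 -0.7  0.1] q [ 0.33 -0.09  2.02 -0.    1.21 -0.38]
```

View pics/w12.png

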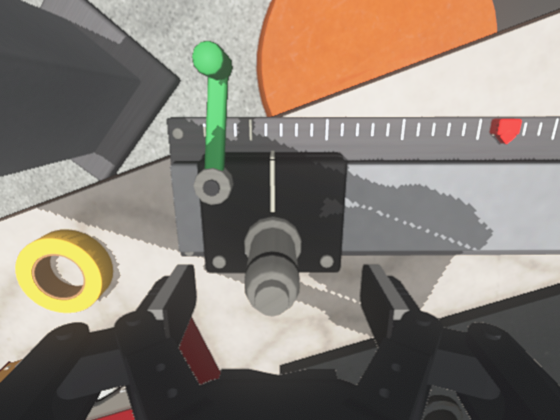

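```bash
python3 -m inch '[0.9,-0.05,0.5,-0.1,-0.06,0,0.03, 0.9,0,0.35,0,0,0,0, 0.9,0,0,0,0,0,0, 0.5,0,0,0,0,0,0, 0.15,0,0,0,0,0,0, 0.15,0,0,0,0,0,0, 0.15,0,0,0,0,0,0]' 40; python3 -c "
from h import *
delta([.4492,0.2303,.032],axes(np.radians(40.4)))
snap('wrist','w13.png')"
```

```text
time_s: 19.25
tool_pos: [0.4503, 0.2306, 0.0301]
eef_rot: [-0.641, 0.296, -0.298, 0.642]
ft_force: [-1.0, -0.9, -1.1]
grip_width: 0.291
shift [-0.01 -0.06 -0.03] turn [-0.01 -0.01  0.02] pos [0.4503 0.2306 0.0301] t 19.25 g 0.291 F [-1.  -0.9 -1.1] q [ 0.33 -0.06  2.03 -0.    1.16 -0.38]
```

View pics/w13.png

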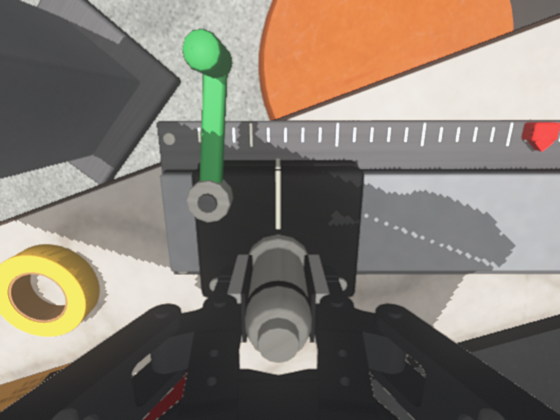

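```bash
python3 -m inch '[0.15,0,0,0.2,0,0,0, 0.15,0,0,0.4,0,0,0, 0.15,0,0,0.4,0,0,0, 0.15,0,0,0.4,0,0,0]' 60; python3 -c "
from h import *
delta([.4503+.15*.7627,0.2306+.15*.6468,.030],axes(np.radians(40.4)))"
```

```text
time_s: 19.7
tool_pos: [0.48, 0.256, 0.0301]
eef_rot: [0.644, -0.298, 0.297, -0.639]
ft_force: [-4.0, -3.7, 3.6]
grip_width: 0.287
shift [ 0.   -0.02  3.7 ] turn [ 0.05 -0.02  0.02] pos [0.48   0.256  0.0301] t 19.7 g 0.287 F [-4.  -3.7  3.6] q [ 0.36  0.04  1.93 -0.    1.17 -0.35]
```

```bash
python3 -m inch '[0.15,0,0,0.5,0.05,0,0, 0.15,0,0,0.5,0,0,0, 0.15,0,0,0.5,0,0,0, 0.15,0,0,0.5,0,0,0, 0.15,0,0,0.5,0,0,0, 0.15,0,0,0.3,0,0,0]' 60; python3 -c "
from h import *
delta([.4503+.15*.7627,0.2306+.15*.6468,.030],axes(np.radians(40.4)))"
```

```text
time_s: 20.3
tool_pos: [0.5438, 0.3103, 0.0301]
eef_rot: [0.644, -0.298, 0.297, -0.639]
ft_force: [-4.6, -3.6, 2.5]
grip_width: 0.287
shift [ 0.01 -0.    0.9 ] turn [ 0.06 -0.02  0.01] pos [0.5438 0.3103 0.0301] t 20.3 g 0.287 F [-4.6 -3.6  2.5] q [ 0.4   0.22  1.73 -0.    1.19 -0.3 ]
```

```bash
python3 -m inch '[0.15,0,0,0.3,0.05,0,0, 0.15,0,0,0.2,0,0,0, 0.15,0,0,0,0,0,0]' 60; python3 -c "
from h import *
delta([.4503+.15*.7627,0.2306+.15*.6468,.030],axes(np.radians(40.4)))
snap('wrist','w14.png')
a=cv2.imread('pics/w14.png'); cv2.imwrite('pics/w14c.png',cv2.resize(a[100:250,200:400],None,fx=4,fy=4,interpolation=cv2.INTER_CUBIC))"
```

```text
time_s: 20.6
tool_pos: [0.5558, 0.3205, 0.0301]
eef_rot: [0.643, -0.297, 0.297, -0.64]
ft_force: [0.7, 0.3, -0.6]
grip_width: 0.285
shift [0.01 0.   0.38] turn [ 0.02 -0.01  0.01] pos [0.5558 0.3205 0.0301] t 20.6 g 0.285 F [ 0.7  0.3 -0.6] q [ 0.41  0.25  1.7  -0.    1.19 -0.29]
```

View pics/w14c.png

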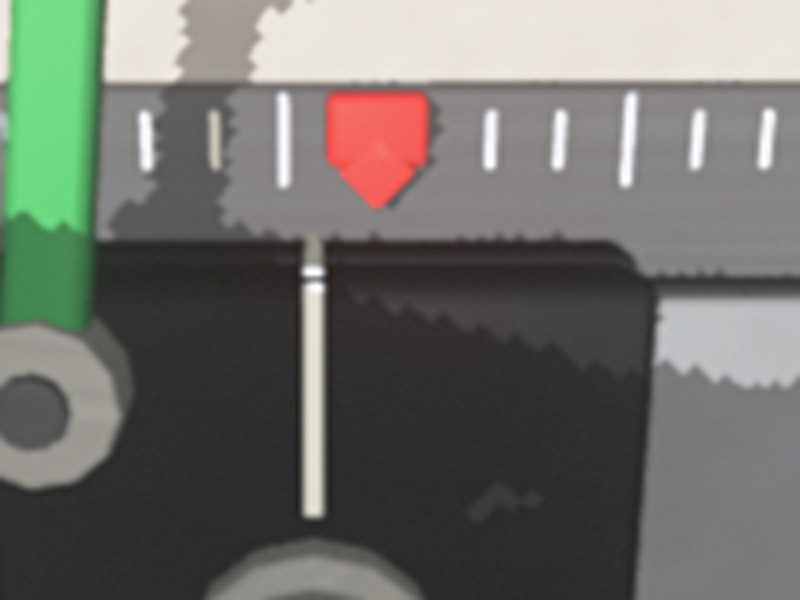

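```bash
python3 - <<'E'
from h import *
c=snap('wrist'); th=np.radians(40.4); u=np.array([np.cos(th),np.sin(th),0])
W=lambda x,y,z:onz(c,(x+.5)/4-.5+200,(y+.5)/4-.5+100,z)@u
print('tip',W(377,208,.015),W(377,150,.018),'line',W(313,275,.045),W(313,512,.045),W(314,240,.025),'ticks',W(284,187,.008),W(627,187,.008))
E
```

```text
tip 0.6413580357619731 0.6411031525944396 line 0.6323572452296045 0.6323309187849036 0.6324558341248703 ticks 0.6280554352492869 0.67815941850563
```

```bash
python3 -m inch '[0.15,0,0,0.2,0,0,0, 0.15,0,0,0.12,0,0,0, 0.15,0,0,0,0,0,0]' 60; cat > lp.py <<'E'
from h import *
import sys
c=snap('wrist',sys.argv[1]+'.png'); a=cv2.imread('pics/'+sys.argv[1]+'.png'); cv2.imwrite('pics/'+sys.argv[1]+'c.png',cv2.resize(a[100:250,200:400],None,fx=4,fy=4,interpolation=cv2.INTER_CUBIC))
E
python3 lp.py w15
```

```text
time_s: 21.0
tool_pos: [0.5623, 0.3261, 0.0302]
eef_rot: [0.643, -0.298, 0.297, -0.64]
ft_force: [-1.3, -0.8, 0.6]
grip_width: 0.288
```

View pics/w15c.png

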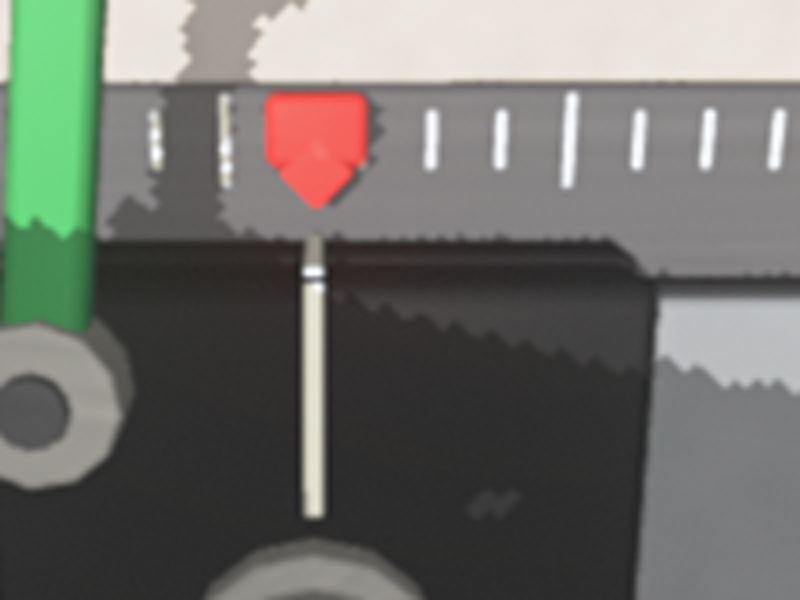

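```bash
python3 -m inch '[0.35,0,0,0.02,0,0,0, 0.6,0,0,0,0,0,0, 0.8,0,0,0,0,0,0, 0.8,0,0,0,0,0,0, 0.8,0,-0.3,0,0,0,0, 0.8,0,-0.7,0,0,0,0, 0.8,0,-0.8,0,0,0,0, 0.8,0,-0.8,0,0,0,0]'; python3 -m inch '[0.5,0,-0.8,0,0,0,0, 0.2,-0.3,-0.8,0,0,0,0, 0,-0.8,-0.4,0,0,0,0, 0,-0.8,0,0,0,0,0, 0,0,0,0,0,0,0]'; python3 lp.py w16
```

```text
time_s: 21.85
tool_pos: [0.5606, 0.3258, 0.107]
eef_rot: [0.645, -0.299, 0.295, -0.638]
ft_force: [0.2, -0.5, 0.3]
grip_width: 0.803
time_s: 22.35
tool_pos: [0.5271, 0.372, 0.1805]
eef_rot: [-0.641, 0.297, -0.299, 0.642]
ft_force: [-0.4, 0.2, -0.7]
grip_width: 0.003
```

View pics/w16.png

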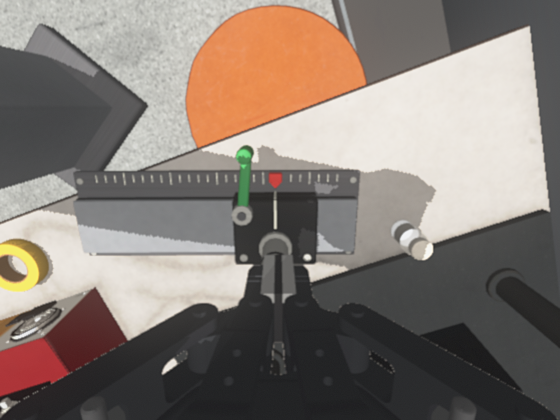

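The line and the pointer coincide at about column 276. Now I'll measure the hinge and the knob.

```bash
python3 - <<'E'
from h import *
np.set_printoptions(precision=4,suppress=True)
c=snap('wrist'); a=cv2.cvtColor(c['frame'],cv2.COLOR_RGB2BGR)
cv2.imwrite('pics/w16d.png',cv2.resize(a[140:260,220:330],None,fx=5,fy=5,interpolation=cv2.INTER_CUBIC))
E
```

```text
(no output)
```

View pics/w16d.png

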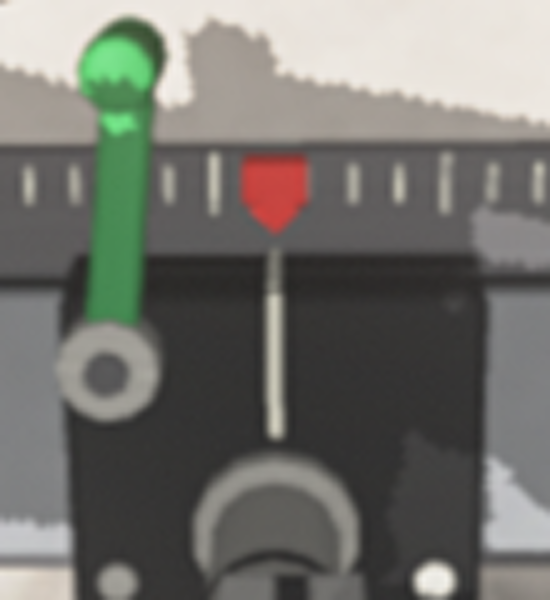

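```bash
cat > f.py <<'E'
from h import *
np.set_printoptions(precision=4,suppress=True)
th=np.radians(40.4); u=np.array([np.cos(th),np.sin(th),0]); xr=np.array([np.sin(th),-np.cos(th),0])
E
python3 - <<'E'
from f import *
c=snap('wrist')
W=lambda x,y,z:onz(c,(x+.5)/5-.5+220,(y+.5)/5-.5+140,z)
H=W(107,372,.058); K=W(116,65,.081)
for n,p in [('tip',W(275,235,.015)),('line',W(275,293,.045)),('line25',W(275,255,.03)),('H',H),('K',K)]: print(n,p,p@u,p@xr)
d=K-H; print('K-H along y',d@u,'x',d@xr)
s=env.read_state()['tool_pos']; e=s-H; print('tcp-H y',e@u,'x',e@xr)
t=H+u*-.035+xr*-.057; t[2]=.036; delta(t,axes(th))
E
```

```text
tip [0.5299 0.3661 0.015 ] 0.6407948384896632 0.06463285864261431
line [0.5328 0.3629 0.045 ] 0.6409568956223393 0.06896372917429544
line25 [0.5303 0.3658 0.03  ] 0.6408892965237613 0.06515708329353975
H [0.5161 0.3332 0.058 ] 0.6089882353932502 0.08070618225133536
K [0.4813 0.3839 0.081 ] 0.6153628348898907 0.01956095065533059
K-H along y 0.0063745994966405255 x -0.06114523159600482
tcp-H y 0.03312385531172303 x -0.019819664110482804
shift [-1.24  4.77 -2.29] turn [-0.01 -0.05  0.02] pos [0.5285 0.3698 0.1792] t 22.5 g 0.003 F [ 0.  -0.1  0.8] q [ 0.5   0.11  1.59 -0.    1.44 -0.2 ]
```

```bash
python3 -m inch '[0,-0.4,0,-0.7,0,-0.05,0, 0,-0.4,0,-0.7,0,0,0, 0,-0.3,0.3,-0.6,0,0,0, 0,-0.1,0.8,-0.3,0,0,0, 0,0,0.8,0,0,0,0, 0,0,0.8,0,0,0,0, 0,0,0.8,0,0,0,0, 0,0,0,0,0,0,0]'; python3 - <<'E'
from f import *
H=np.array([.5161,.3332,0]); t=H+u*-.035+xr*-.057; t[2]=.036; delta(t,axes(th)); snap('wrist','w17.png')
E
```

```text
time_s: 23.3
tool_pos: [0.4536, 0.3441, 0.0678]
eef_rot: [0.642, -0.298, 0.301, -0.639]
ft_force: [-1.3, -0.1, -0.5]
grip_width: 0.0
shift [-0.28  1.06  0.18] turn [ 0.03 -0.07  0.04] pos [0.4536 0.3441 0.0678] t 23.3 g 0.0 F [-1.3 -0.1 -0.5] q [ 0.52  0.05  1.86 -0.01  1.24 -0.17]
```

View pics/w17.png

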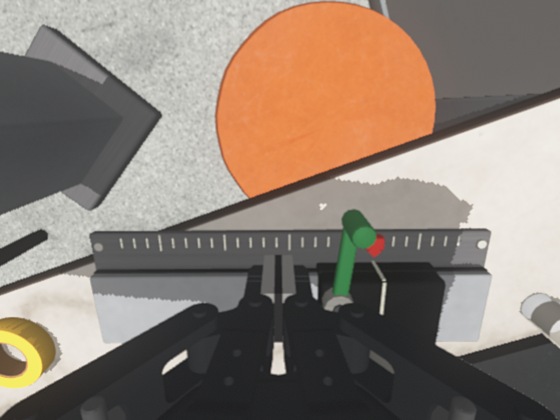

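```bash
python3 -m inch '[0,-0.28,0.5,0,0,-0.07,0.04, 0,0,0.5,0,0,0,0, 0,0,0.15,0,0,0,0, 0,0,0,0,0,0,0]'; python3 - <<'E'
from f import *
H=np.array([.5161,.3332,0]); t=H+u*-.035+xr*-.057; t[2]=.034; delta(t,axes(th)); snap('wrist','w18.png')
snap('scene','s18.png'); a=cv2.imread('pics/s18.png'); cv2.imwrite('pics/s18c.png',cv2.resize(a[140:240,150:250],None,fx=6,fy=6,interpolation=cv2.INTER_CUBIC))
E
```

```text
time_s: 23.75
tool_pos: [0.4522, 0.3525, 0.0363]
eef_rot: [-0.64, 0.296, -0.298, 0.643]
ft_force: [-0.3, 0.0, -0.2]
grip_width: -0.001
shift [-0.03  0.08  0.04] turn [-0.04  0.    0.01] pos [0.4522 0.3525 0.0363] t 23.75 g -0.001 F [-0.3  0.  -0.2] q [ 0.53  0.09  1.87  0.    1.18 -0.17]
```

View pics/w18.png

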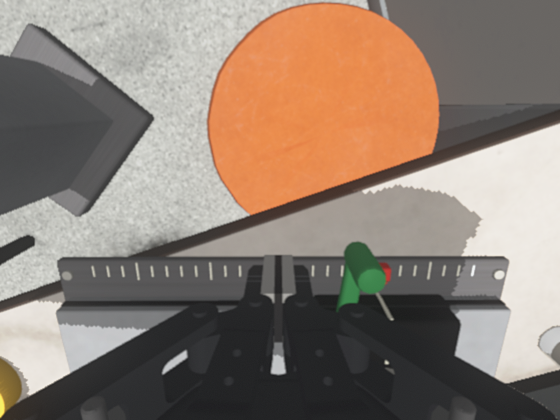

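View pics/s18c.png

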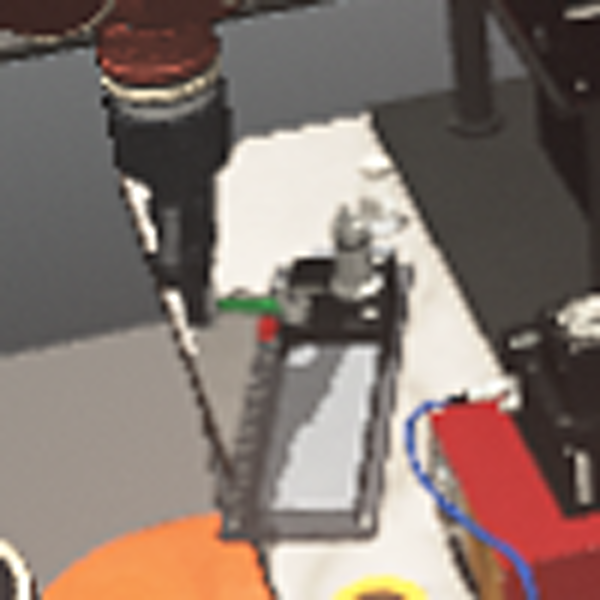

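```bash
python3 - <<'E'
from f import *
c=snap('scene')
for z in (.036,.05,.06,.07,.08): print(z,(proj(c,[.452,.352,z])-np.array([150,140])+.5)*6)
E
```

```text
0.036 [207.8341 361.4513]
0.05 [205.0055 344.067 ]
0.06 [202.971  331.5502]
0.07 [200.9247 318.9499]
0.08 [198.8665 306.2652]
```

```bash
python3 -m inch '[0,0,0.1,0.3,-0.04,0,0, 0,0,0,0.3,0,0,0, 0,0,0,0.3,0,0,0, 0,0,0,0.2,0,0,0, 0,0,0,0.2,0,0,0]';python3 - <<'E'
from f import *
H=np.array([.5161,.3332,0]); t=H+u*.02+xr*-.057; t[2]=.033; delta(t,axes(th)); snap('wrist','w19.png')
E
```

```text
time_s: 24.4
tool_pos: [0.4859, 0.3802, 0.0359]
eef_rot: [-0.642, 0.295, -0.298, 0.642]
ft_force: [-0.3, -1.2, 0.1]
grip_width: -0.001
shift [-0.06  0.1   0.42] turn [-0.02  0.    0.02] pos [0.4859 0.3802 0.0359] t 24.4 g -0.001 F [-0.3 -1.2  0.1] q [ 0.54  0.19  1.76 -0.    1.19 -0.16]
```

View pics/w19.png

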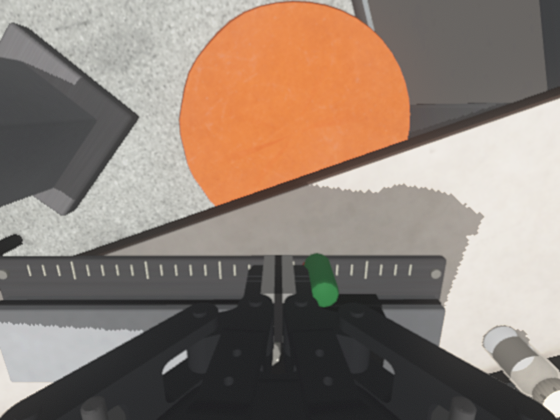

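```bash
python3 -m inch '[0,0.1,0.1,0.2,0,0,0, 0,0.15,0,0.2,0,0,0, 0,0.2,0,0.2,0,0,0, 0,0.2,0,0.15,0,0,0]';python3 - <<'E'
from f import *
H=np.array([.5161,.3332,0]); t=H+u*.02+xr*-.057; t[2]=.033; delta(t,axes(th)); snap('wrist','w20.png')
E
```

```text
time_s: 24.85
tool_pos: [0.5176, 0.3808, 0.0327]
eef_rot: [-0.642, 0.295, -0.297, 0.642]
ft_force: [-1.3, -2.1, 1.5]
grip_width: 0.004
shift [-0.73 -0.01 -0.4 ] turn [-0.01  0.01  0.01] pos [0.5176 0.3808 0.0327] t 24.85 g 0.004 F [-1.3 -2.1  1.5] q [ 0.52  0.25  1.7  -0.    1.19 -0.19]
```

View pics/w20.png

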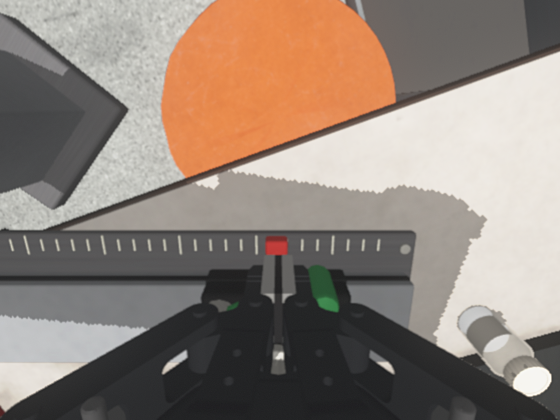

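```bash
python3 -m inch '[0,0,0,-0.3,0,0,0, 0,-0.5,0,-0.2,0,0,0, 0,-0.8,0,0,0,0,0, 0,-0.3,0,0.3,0,0,0, 0,0,0,0.7,0,0,0, 0,0,0,0.6,0,0,0, 0,0,0,0,0,0,0]';python3 - <<'E'
from f import *
H=np.array([.5161,.3332,0]); t=H+u*.058+xr*-.022; t[2]=.033; delta(t,axes(th)); snap('wrist','w21.png')
E
```

```text
time_s: 25.6
tool_pos: [0.5099, 0.4427, 0.0338]
eef_rot: [-0.64, 0.295, -0.298, 0.644]
ft_force: [-0.3, -0.0, 1.1]
grip_width: -0.0
shift [ 2.18  0.03 -0.28] turn [-0.05  0.01  0.01] pos [0.5099 0.4427 0.0338] t 25.6 g -0.0 F [-0.3 -0.   1.1] q [ 0.61  0.31  1.62 -0.    1.2  -0.1 ]
```

View pics/w21.png

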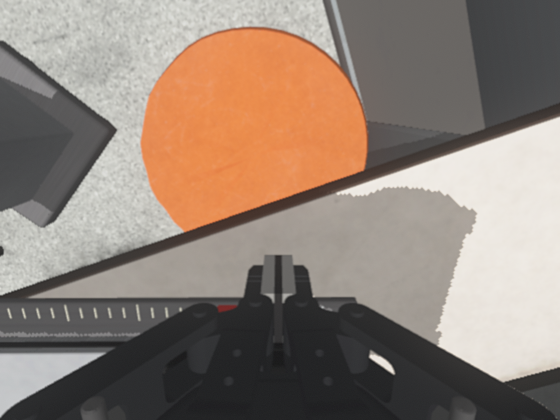

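```bash
python3 -m inch '[0,0.4,0,-0.15,0,0,0, 0,0.4,0,-0.1,0,0,0, 0,0.3,0,0,0,0,0, 0,0.3,0,0,0,0,0, 0,0.3,0,0,0,0,0]';python3 - <<'E'
from f import *
H=np.array([.5161,.3332,0]); t=H+u*.058+xr*-.022; t[2]=.033; delta(t,axes(th)); snap('wrist','w22.png')
E
```

```text
time_s: 26.15
tool_pos: [0.5361, 0.3939, 0.0331]
eef_rot: [-0.641, 0.295, -0.297, 0.644]
ft_force: [0.1, 1.5, 0.3]
grip_width: -0.003
shift [0.38 0.   0.11] turn [-0.03  0.01  0.  ] pos [0.5361 0.3939 0.0331] t 26.15 g -0.003 F [0.1 1.5 0.3] q [ 0.52  0.29  1.64  0.    1.2  -0.18]
```

View pics/w22.png

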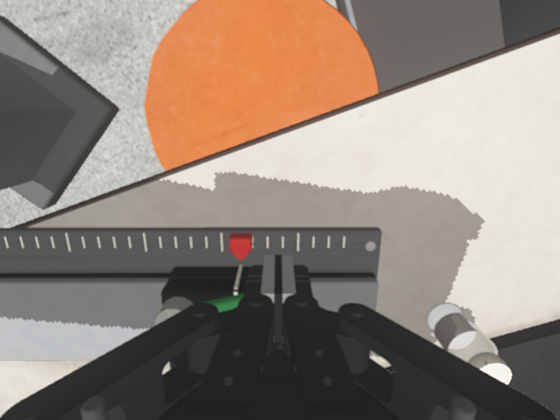

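```bash
python3 -m inch '[0,0.2,0,0.05,0,0,0, 0,0.15,0,0,0,0,0]'; python3 -m inch '[0,0.15,0,0,0,0,0]'; python3 -m inch '[0,0.1,0,0,0,0,0]'
```

```text
time_s: 26.4
tool_pos: [0.5446, 0.3867, 0.0333]
eef_rot: [-0.64, 0.297, -0.297, 0.644]
ft_force: [-7.8, 12.5, 1.9]
grip_width: 0.001
time_s: 26.5
tool_pos: [0.5447, 0.3869, 0.0334]
eef_rot: [-0.638, 0.301, -0.293, 0.645]
ft_force: [-13.4, 15.5, 2.9]
grip_width: 0.0
time_s: 26.6
tool_pos: [0.5441, 0.3875, 0.0334]
eef_rot: [-0.637, 0.303, -0.291, 0.646]
ft_force: [-7.8, 6.8, 2.1]
grip_width: 0.0
```

```bash
python3 - <<'E'
from f import *
H=np.array([.5161,.3332,0]); t=H+u*.058+xr*-.022; t[2]=.033; delta(t,axes(th)); snap('wrist','w23.png')
E
```

```text
shift [0.04 0.01 0.05] turn [-0.03 -0.01 -0.15] pos [0.5441 0.3875 0.0334] t 26.6 g 0.0 F [-7.8  6.8  2.1] q [ 0.5   0.3   1.63  0.02  1.21 -0.21]
```

View pics/w23.png

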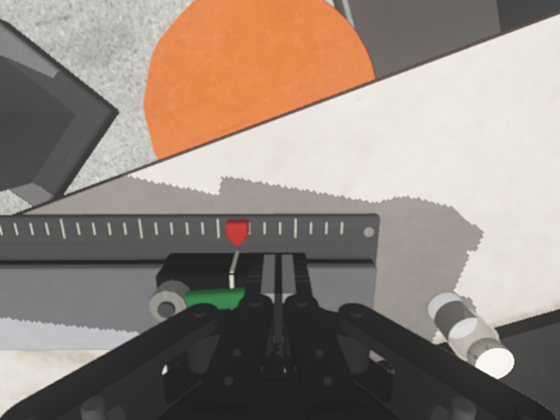

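The force rose at the expected place, so the lever is on its end stop. I'll back away and check.

```bash
python3 -m inch '[0,-0.4,0,0,0,0,0, 0,-0.6,0,0,0,0,0, 0,-0.6,-0.3,0,0,0,-0.1, 0,0,-0.9,0,0,0,0, 0,0,-0.9,0,0,0,0, 0,0.3,-0.9,-0.4,0,0,0, 0,0.5,-0.9,-0.4,0,0,0, 0,0.3,-0.9,-0.3,0,0,0]'; python3 - <<'E'
from f import *
c=snap('wrist','w24.png'); a=cv2.imread('pics/w24.png'); cv2.imwrite('pics/w24c.png',cv2.resize(a[120:300,170:400],None,fx=3.3,fy=3.3,interpolation=cv2.INTER_CUBIC))
E
```

```text
time_s: 27.45
tool_pos: [0.5008, 0.3797, 0.1755]
eef_rot: [0.645, -0.297, 0.292, -0.64]
ft_force: [1.2, -0.3, 0.0]
grip_width: 0.003
```

View pics/w24.png

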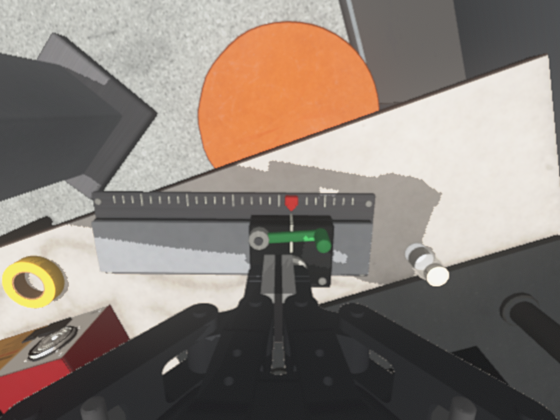

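View pics/w24c.png

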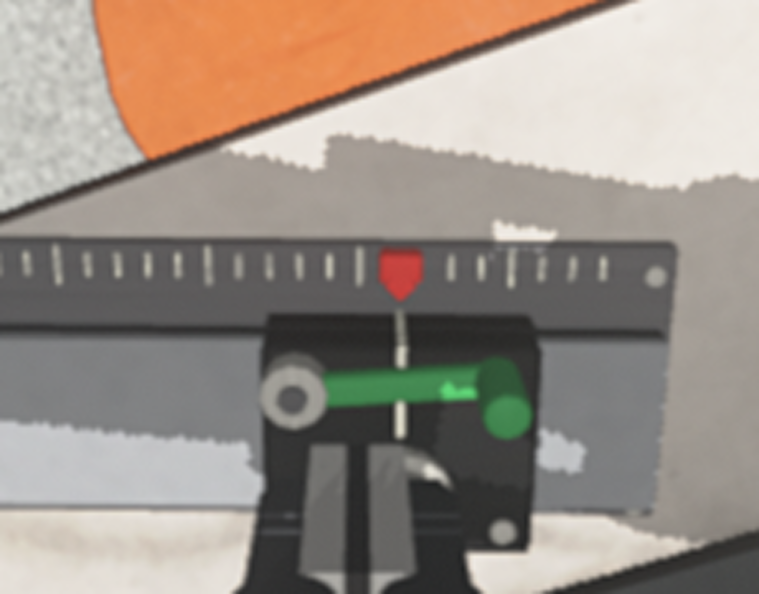

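```bash
python3 - <<'E'
from f import *
c=snap('wrist')
W=lambda x,y,z:onz(c,(x+.5)/3.3-.5+170,(y+.5)/3.3-.5+120,z)
for n,p in [('tip',W(401,301,.015)),('line25',W(400,318,.03)),('line top',W(401,355,.045)),('tick a',W(360,285,.008)),('tick b',W(511,285,.008))]: print(n,p,p@u)
H=W(293,397,.058);K=W(508,417,.081);d=K-H; print('H',H,'K-H',d@u,d@xr,'closing angle',np.pi/2-np.arctan2(-(d@xr),d@u), 'tcp',env.read_state()['tool_pos'])
E
```

```text
tip [0.5353 0.3667 0.015 ] 0.645324927271954
line25 [0.5352 0.3654 0.03  ] 0.6444553377627714
line top [0.5396 0.3601 0.045 ] 0.6443326850021849
tick a [0.5228 0.3604 0.008 ] 0.6317129747021392
tick b [0.5613 0.3936 0.008 ] 0.6825788496138248
H [0.5205 0.3325 0.058 ] K-H 0.06069933207543555 -0.004162035620876359 closing angle 1.502335421147111 tcp [0.5036 0.381  0.1804]
```

```bash
python3 -m inch '[0,-0.8,-0.8,0,0,0,0, 0,-0.8,-0.8,0,0,0,0, 0,-0.6,-0.4,0,0,0,0, 0,0,0,0,0,0,0, 0,0,0,0,0,0,0, 0,0,0,0,0,0,0]'; python3 - <<'E'
from f import *
c=snap('wrist','w25.png'); a=cv2.imread('pics/w25.png'); cv2.imwrite('pics/w25c.png',cv2.resize(a[190:330,200:350],None,fx=4.2,fy=4.2,interpolation=cv2.INTER_CUBIC))
snap('top','top25.png'); snap('scene','s25.png')
E
```

```text
time_s: 28.15
tool_pos: [0.4569, 0.4329, 0.2371]
eef_rot: [0.645, -0.296, 0.294, -0.64]
ft_force: [1.1, 0.2, 0.8]
grip_width: -0.005
```

View pics/w25c.png

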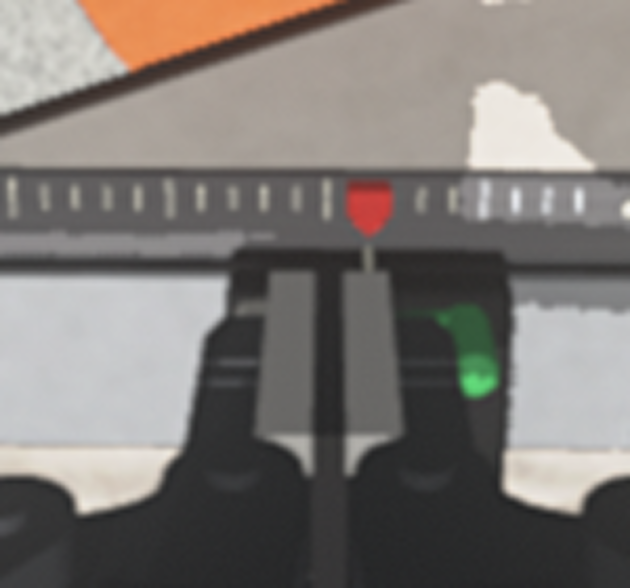

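View pics/top25.png

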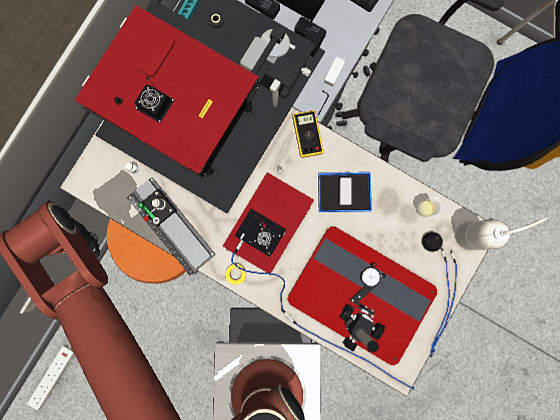

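View pics/s25.png

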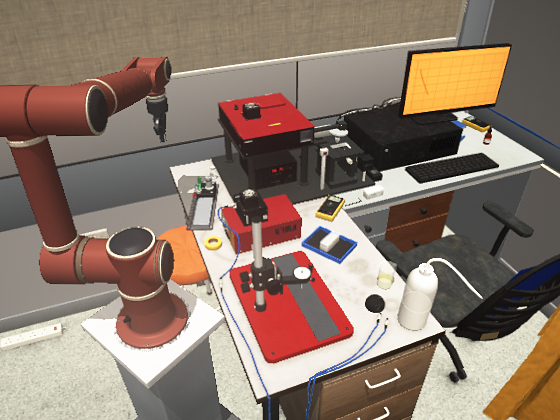

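```bash
python3 - <<'E'
from f import *
c=snap('wrist')
W=lambda x,y,z:onz(c,(x+.5)/4.2-.5+200,(y+.5)/4.2-.5+190,z)
print('tip',W(369.5,237,.015)@u,'line',W(368.5,262,.025)@u, W(368.5,248,.025)@u,'t',env.read_state()['time_s'])
a=cv2.imread('pics/top0.png');b=cv2.imread('pics/top25.png'); d=cv2.absdiff(a,b).max(2); d[200:,:220]=0
k,l,st,ce=cv2.connectedComponentsWithStats((d>60).astype(np.uint8))
print([(s[:5].tolist()) for s in st[1:] if s[4]>15])
E
```

```text
tip 0.641448873326725 line 0.6409743389824073 0.640910827424044 t 28.35
[[93, 170, 49, 30, 838], [340, 177, 12, 28, 327], [145, 189, 22, 11, 107], [220, 355, 22, 23, 151], [286, 357, 9, 15, 58], [284, 369, 11, 11, 52], [261, 386, 26, 20, 133], [262, 399, 17, 11, 55], [287, 399, 18, 21, 161], [244, 409, 18, 11, 48], [231, 416, 8, 4, 16]]
```

```bash
python3 -c "
from workcell import env
print(env.hand_in())"
```

```text
the job is handed in; nothing more can be done
None
```

The job is finished and handed in at about 28 s of the 72 s allowed. The box of slides is in the tray, the carriage line is at the pointer and the clamp lever is closed.

- **Box:** I gripped it across its 34 mm width, carried it over the supply and set it down flat. It lies 15 mm clear of the tray's near and far walls and farther from the side walls. The base touched the tray floor at about 16 N.
- **Carriage:** I held it by the post and slid it about 150 mm. Readings of the line against the pointer tip were 0.2 mm after I let go of the post, and 0.9 mm and 0.5 mm after closing the clamp. The 0.9 mm reading was taken before the arm had settled.
- **Clamp:** I pushed the knob round with shut fingers until it met the end stop, where the force was about 20 N. The measured angle was 1.502 rad, against 1.5 for fully closed.
- **Everything else:** comparing the overhead pictures from before and after shows changes only at the box, the rail with its shadow, and the robot. The robot was touching nothing at hand-in.

**Disagreement found:** the fingertips sat about 30 mm behind the stated TCP in both the wrist and scene views. My first attempt to grip the box therefore closed in the air above it without touching it. I corrected for this, and the second grip closed at 33 mm.

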